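# Lid the leather-hard jars

## Robot

A 6-joint arm with a two-finger parallel gripper is mounted at the origin on a cart in front of the work surface, level with it; the furniture and walls round the work are solid. World frame = base frame: x ahead of the robot, y to its left, z up, the work surface at z = 0. Lengths are in m, angles in rad, forces in N, time in s.
With the tool pointing down it reaches from about 0.35 to 0.975 m from the base axis. Payload 4.9 kg.
Tool frame: the origin (TCP) lies midway between the tips of the shut fingers; the grasp point (between the pads) lies manip.tcp_to_grasp behind it (manip.tcp_to_grasp is the distance from the TCP to the grasp point, in m); z points along the fingers, y is the line along which they close (so a half turn about z gives the same grasp; the last joint's range is limited). The gripper opens to 85 mm and grips with 20 to 120 N. Pads are 22 mm wide; open, the fingers measure 114 mm over their backs; the gripper's body (76 mm by 85 mm) begins 54 mm behind the grasp point. The pads swing forward as they close: fully open they stand 13 mm farther back than shut.
Start: joints at [1.202, 0.053, 1.613, -0, 1.476, -0.119], TCP at [0.154, 0.606, 0.231] pointing down, gripper open.
Joint ranges: [-3.01, 3.01], [-1.01, 2.22], [0.06, 2.58], [-1.02, 4.17], [0.09, 2.62], [-3.14, 3.14]. Speed limits (rad/s): [2.57, 2.57, 3.14, 3.14, 3.14, 3.14].

## Interface

Orientations are given as a unit quaternion [w, x, y, z].
In Python, from plant import manip, grab_frame, calibration, job_done gives the robot as it stands.
- The arm moves only by the tool send_rows, never from a script. Its argument "rows" is a list of rows, each an object of numbers: "x", "y", "z": the shift along the tool's x, y, z normalised to -1 to 1, where 1 is 15 cm; "wx", "wy", "wz": the turn, a rotation vector about the tool's x, y, z normalised to -1 to 1, where 1 is pi/4 rad; "hand": the opening, from -1 (shut) to 1 (fully open). In form: [{"x": .., "y": .., "z": .., "wx": .., "wy": .., "wz": .., "hand": ..}, ...]. A call has exactly 10 rows; each row shifts and turns the commanded pose from where the row before left it, along the tool's axes as they then stand; what a row does not reach is not made up. A row lasts 1/12 s, in which the tool goes at most 41.7 mm and 7.16 degrees, less where a joint would pass 70% of its speed; a pose out of reach is approached as far as the arm can. A call with a number of a shift or a turn outside -1 to 1 is refused whole. A call with a gripper value outside its range is refused whole. The fingers move at their own pace and stop on an object; the grip force is fixed at half the most. Time passes only in rows, so rows that do not move let the fingers close, or fill a call up. It gives the time, the measured TCP pose, the force, the opening and the grip force at its end, in the units of the state.
- manip.state(): the state, without advancing time (a new reading comes with each control period).
- grab_frame(name): name is "scene" or "top"; returns the picture (420x560x3 uint8, blue, green, red); there is no depth.
- calibration(name): a dict with "camera_matrix" (3x3 intrinsics, pixels), "R" (3x3) and "t" (3): a world point X has camera coordinates R X + t. Camera axes: x right, y down, z forward; pixel columns grow to the right and rows downward; lengths in m; the calibration is good to about 2 mm. A picture is of the moment at which its call begins. calibration takes no time and is no camera call.
- job_done(): hands the job in; it is judged then, once.
The state is a dict: "time": time; "joint_pos": joint angles; "joint_vel": joint speeds; "joint_efforts": joint torques, N m; "tool_pos": TCP position; "tool_rot": TCP orientation; "contact_force": force on the tool from outside, world axes, zero at the start; "ft_torque": the same for the moment, N m; "gripper_width": opening from 0.0 (shut) to 1.0 (fully open); "grasp_force": force on a finger pad.
Only numpy, scipy, OpenCV 4.12 (cv2) and the standard library are available. Lean on these libraries where they do the work, as an engineer would, in place of code of your own. Each camera call takes 0.05 s, during which the arm holds its last target. There are 200 camera calls.

## Task

The freshly turned lids are stacked by size on the plaster bat. Take the stack apart and put each lid on the jar it was made for, knob up and seated level with its flange down inside the mouth, so that lid and jar dry and shrink together. The clay is still soft: leave the jars standing where they are, and do not tip a jar or a lid over.

Things in the scene. Friction and masses are not known exactly. Their poses are not given: they have to be found in the camera images.
- lid_crock: Largest lid, lowest in the stack: clay disc 103 mm across, 8 mm thick, round knob on top (18 mm across, 16 mm high, slightly necked), hollow ring flange below (83 mm outside, 18 mm deep, bevelled 3 mm; stands over the knob beneath). Origin on the axis at the flange's lower edge, z up: disc at 18 to 26 mm, knob top at 42 mm. Fits jar_crock (mouth 6 mm wider).
- lid_canister: Second largest lid, second from below in the stack: clay disc 89 mm across, 8 mm thick, round knob on top (18 mm across, 16 mm high, slightly necked), hollow ring flange below (69 mm outside, 18 mm deep, bevelled 3 mm; stands over the knob beneath). Origin on the axis at the flange's lower edge, z up: disc at 18 to 26 mm, knob top at 42 mm. Fits jar_canister (mouth 6 mm wider).
- lid_belly: Third largest lid, third from below in the stack: clay disc 75 mm across, 8 mm thick, round knob on top (18 mm across, 16 mm high, slightly necked), hollow ring flange below (55 mm outside, 18 mm deep, bevelled 3 mm; stands over the knob beneath). Origin on the axis at the flange's lower edge, z up: disc at 18 to 26 mm, knob top at 42 mm. Fits jar_belly (mouth 6 mm wider).
- lid_salt: Smallest lid, on top of the stack: clay disc 61 mm across, 8 mm thick, round knob on top (18 mm across, 16 mm high, slightly necked), hollow ring flange below (41 mm outside, 18 mm deep, bevelled 3 mm; stands over the knob beneath). Origin on the axis at the flange's lower edge, z up: disc at 18 to 26 mm, knob top at 42 mm. Fits jar_salt (mouth 6 mm wider).
- jar_crock: Unglazed clay jar, open, loose: a wide, low pot with gently rounded sides, the widest mouth of the four. 80 mm high, 106 mm at its widest; rim 101 mm outside, mouth 89 mm inside. Origin: on the axis, at the underside; z up; rim at 80 mm. With its own lid seated, the lid's origin is 62 mm above the jar's origin.
- jar_canister: Unglazed clay jar, open, loose: a tall straight-sided pot, the tallest of the four, second widest mouth. 112 mm high, 89 mm at its widest; rim 87 mm outside, mouth 75 mm inside. Origin: on the axis, at the underside; z up; rim at 112 mm. With its own lid seated, the lid's origin is 94 mm above the jar's origin.
- jar_belly: Unglazed clay jar, open, loose: a round-bellied pot that draws in to a narrower neck, third widest mouth. 96 mm high, 102 mm at its widest; rim 73 mm outside, mouth 61 mm inside. Origin: on the axis, at the underside; z up; rim at 96 mm. With its own lid seated, the lid's origin is 78 mm above the jar's origin.
- jar_salt: Unglazed clay jar, open, loose: the small pot, the lowest and with the narrowest mouth. 70 mm high, 73 mm at its widest; rim 59 mm outside, mouth 47 mm inside. Origin: on the axis, at the underside; z up; rim at 70 mm. With its own lid seated, the lid's origin is 52 mm above the jar's origin.
- bat: Round plaster bat, 136 mm across and 16 mm high, fixed to the bench, on which the four lids stand stacked, one on another, 26 mm a lid. Origin: centre of its underside.
There are look-alikes about, which are no part of the job. Leave any green look-alike of the lid_salt alone.

How it is judged:
At the end, for the whole second after the job is handed in: Each of the four lids sits on its own jar: axis within 8 mm of the jar's, flange fully in the mouth (height within 4 mm of seated), lid and jar upright within 0.08 rad; every jar stands on the bench within 40 mm of where it was; all is released and at rest (horizontal distance between lid_crock and jar_crock below 0.008 m and z of lid_crock in the frame of jar_crock between 0.058 and 0.066 m and angle between each of lid_crock, jar_crock, lid_canister, jar_canister, lid_belly, jar_belly, lid_salt, jar_salt's own z axis and vertical below 0.08 rad and height (world z) of each of jar_crock, jar_canister, jar_belly, jar_salt below 0.01 m and distance of each of jar_crock, jar_canister, jar_belly, jar_salt from where it was at the start of the episode below 0.04 m and linear speed of each of lid_crock, jar_crock, lid_canister, jar_canister, lid_belly, jar_belly, lid_salt, jar_salt below 0.02 m/s and horizontal distance between lid_canister and jar_canister below 0.008 m and z of lid_canister in the frame of jar_canister between 0.09 and 0.098 m and horizontal distance between lid_belly and jar_belly below 0.008 m and z of lid_belly in the frame of jar_belly between 0.074 and 0.082 m and horizontal distance between lid_salt and jar_salt below 0.008 m and z of lid_salt in the frame of jar_salt between 0.048 and 0.056 m); the robot touches nothing.
It fails at once if a jar is tipped over (angle between any of jar_crock, jar_canister, jar_belly, jar_salt's own z axis and vertical above 0.3 rad).
It fails at once if a lid is tipped on its side or turned over (angle between any of lid_crock, lid_canister, lid_belly, lid_salt's own z axis and vertical above 0.8 rad).
It also fails if it takes over 102 s, if anything falls off the work surface, if the arm or the gripper's body presses on something with over 40 N, if the wrist force passes 120 N, or if a joint passes its speed limit or range.

## Working session

There is one attempt and no reset: what is moved stays moved. The work goes in short steps, Python scripts to look and compute and a tool call to move; the robot and the scene stay as the last step left them, time stands still between calls to the robot, and variables do not carry over. Pictures are saved under pics/ and viewed, at most 15 in all, crops included, and the job is handed in when it is done.

Besides the shell and the picture viewer there is one more tool, called after "Call:" in YAML: its name, and indented under it one key for each argument. send_rows: Moves the arm, as the interface text tells. Scaled input: -1 to 1 covers 15 cm each way for a shift and pi/4 rad each way for a turn. Its arguments: {"type":"object","properties":{"rows":{"type":"array","items":{"type":"object","properties":{"x":{"type":"number","minimum":-1,"maximum":1},"y":{"type":"number","minimum":-1,"maximum":1},"z":{"type":"number","minimum":-1,"maximum":1},"wx":{"type":"number","minimum":-1,"maximum":1},"wy":{"type":"number","minimum":-1,"maximum":1},"wz":{"type":"number","minimum":-1,"maximum":1},"hand":{"type":"number"}}}}},"required":["rows"]}

```bash
mkdir -p pics; ls
python3 - <<'E'
from plant import manip, grab_frame, calibration
import cv2
for n in("scene","top"):
    cv2.imwrite(f"pics/{n}0.png",grab_frame(n)); print(n,calibration(n))
print(manip.state(), manip.tcp_to_grasp)
E
```

```text
pics
scene {'camera_matrix': array([[385.08132633,   0.        , 279.40308455],
       [  0.        , 385.08132633, 207.23714077],
       [  0.        ,   0.        ,   1.        ]]), 'R': array([[ 0.49996229, -0.86594363,  0.01339172],
       [-0.51222012, -0.30813387, -0.80167579],
       [ 0.69833249,  0.39394816, -0.59760906]]), 't': array([-0.16126627,  0.41432517,  0.45152239])}
top {'camera_matrix': array([[520.01468811,   0.        , 272.70063977],
       [  0.        , 520.01468811, 208.50585645],
       [  0.        ,   0.        ,   1.        ]]), 'R': array([[ 0.0113316 , -0.99992606, -0.00441214],
       [-0.99738275, -0.01098745, -0.07146272],
       [ 0.07140896,  0.00521038, -0.99743351]]), 't': array([0.11968471, 0.55337714, 1.04561262])}
{'time': 0.1, 'joint_pos': array([ 1.20197070e+00,  5.32709733e-02,  1.61418729e+00,  4.09895978e-05,
        1.47600681e+00, -1.18998556e-01]), 'joint_vel': array([-3.36111594e-04, -2.46449685e-03, -8.58855546e-06,  1.63764275e-04,
        2.75557198e-03,  1.32419619e-04]), 'joint_efforts': array([ 1.57146414e-04, -3.94903386e+01, -3.71362674e+01, -1.70073631e-04,
        3.89346256e-03,  6.90460382e-06]), 'tool_pos': array([0.15430086, 0.60505816, 0.23018   ]), 'tool_rot': array([-2.45892585e-04,  1.24590835e-01,  9.92207764e-01, -9.03572095e-04]), 'contact_force': array([-0.5236681 , -0.65612025, -0.80733635]), 'ft_torque': array([ 0.0121134 ,  0.03433275, -0.06133224]), 'grasp_force': 0.0, 'gripper_width': 0.9968028746687115} 0.0187
```

View pics/scene0.png

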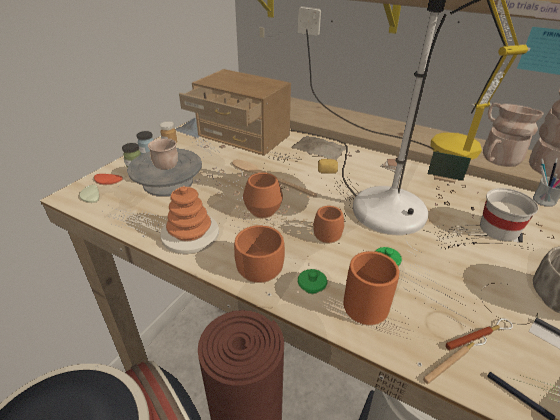

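View pics/top0.png

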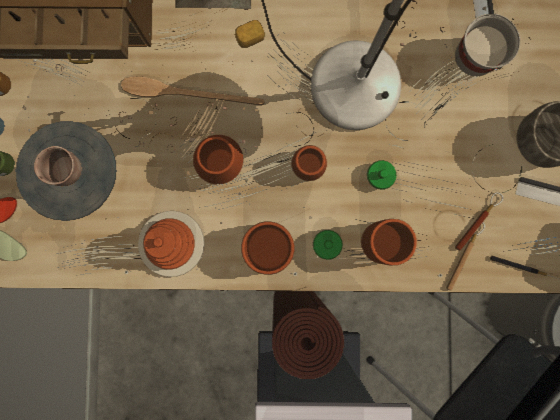

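The scene view shows the orange lid stack on the bat at (189,220). The jars are belly (263,195), salt (329,224), crock (260,253) and canister (371,287), and there are green look-alike lids at (312,281) and (388,258). In the top view the stack is at (171,245), belly (218,158), salt (310,162), crock (268,247) and canister (390,242). I'll fit the poses using both views.

```bash
cat > h.py <<'E'
import numpy as np, cv2
from scipy.optimize import minimize
from plant import manip, grab_frame, calibration
CAL={n:calibration(n) for n in("scene","top")}
T=np.linspace(0,2*np.pi,60,endpoint=False)
def proj(n,P):
    c=CAL[n]; q=(np.atleast_2d(P)@c["R"].T+c["t"])@c["camera_matrix"].T
    return q[:,:2]/q[:,2:]
def unproj(n,uv,z):
    c=CAL[n]; d=c["R"].T@np.linalg.solve(c["camera_matrix"],[*uv,1]); o=-c["R"].T@c["t"]
    return o+d*(z-o[2])/d[2]
def ring(x,y,z,r): return np.c_[x+r*np.cos(T),y+r*np.sin(T),0*T+z]
def orange(im):
    h=cv2.cvtColor(im,cv2.COLOR_BGR2HSV)
    m=(((h[...,0]<14)|(h[...,0]>176))&(h[...,1]>125)&(h[...,2]>45)).astype(np.uint8)
    return m
# name: H, rim R, wide R
JARS=dict(crock=(.080,.0505,.053),canister=(.112,.0435,.0445),belly=(.096,.0365,.051),salt=(.070,.0295,.0365))
def comp(m,uv):
    m=cv2.morphologyEx(m,cv2.MORPH_OPEN,np.ones((3,3),np.uint8))
    k,l,s,c=cv2.connectedComponentsWithStats(m)
    i=l[int(uv[1]),int(uv[0])]
    if i==0: i=1+np.argmin(np.hypot(*(c[1:]-uv).T)+1e4*(s[1:,4]<150))
    o=(l==i).astype(np.uint8); f,_=cv2.findContours(o,0,1); cv2.drawContours(o,f,-1,1,-1); return o
def hullmask(n,rings):
    p=cv2.convexHull((proj(n,np.vstack(rings))*8).astype(np.int32))
    m=np.zeros((420,560),np.uint8); cv2.fillConvexPoly(m,p,1,cv2.LINE_8,3); return m
def iou(a,b): return (a&b).sum()/max(1,(a|b).sum())
E
cat > m1.py <<'E'
from h import *
I={n:cv2.imread(f"pics/{n}0.png") for n in CAL}
S=dict(scene=dict(belly=(263,195),salt=(329,224),crock=(260,253),canister=(371,287)),
 top=dict(belly=(218,158),salt=(310,162),crock=(268,247),canister=(390,242)))
V={n:cv2.resize(I[n],None,fx=3,fy=3,interpolation=cv2.INTER_CUBIC) for n in CAL}
def draw(n,P,c): cv2.polylines(V[n],[((proj(n,P)+.5)*3*8).astype(np.int32)],True,c,1,cv2.LINE_AA,3)
for j,(H,r,w) in JARS.items():
    M={n:comp(orange(I[n]),S[n][j]) for n in CAL}
    for use in (("top",),("scene",),("top","scene")):
        def cost(p):
            x,y,h,b=p
            rr=[ring(x,y,H,r),ring(x,y,np.clip(h,.1,.9)*H,w),ring(x,y,0,min(b,1.)*w)]
            return -sum(iou(M[n],hullmask(n,rr)) for n in use)
        u=unproj("top",S["top"][j],H)
        s0=np.array([u[0],u[1],.5,.75]); sim=np.vstack([s0]+[s0+d for d in np.diag([.015,.015,.2,.15])])
        R=minimize(cost,s0,method="Nelder-Mead",options=dict(initial_simplex=sim,xatol=2e-4,fatol=1e-4,maxiter=300))
        print(j,use,R.x.round(4),round(R.fun/len(use),3),[int(M[n].sum()) for n in use])
    x,y=R.x[:2]
    for n in CAL: draw(n,ring(x,y,H,r),(255,255,0)); draw(n,ring(x,y,H,r-.006),(0,255,255))
# bat + stack: bat white disc
for n,uv in(("top",(171,245)),):
    g=I[n]; h=cv2.cvtColor(g,cv2.COLOR_BGR2HSV)
b=unproj("top",(172,244),.016); print("bat",b)
for n in CAL:
    draw(n,ring(b[0],b[1],.016,.068),(255,0,255))
    for k,R_ in enumerate((.0515,.0445,.0375,.0305)): draw(n,ring(b[0],b[1],.016+26e-3*k+.026,R_),(255,255,0))
    draw(n,ring(b[0],b[1],.136,.009),(0,255,255))
cv2.imwrite("pics/ov_top.png",V["top"][420:840,390:1290][:, :800] if 0 else V["top"][360:860,390:1190+90][:, :800])
cv2.imwrite("pics/ov_scene.png",V["scene"][480:1000,440:1240])
E
python3 m1.py
```

```text
crock ('top',) [0.472  0.1345 0.2141 0.9274] -0.983 [2213]
crock ('scene',) [0.4713 0.1361 0.5484 0.7765] -0.937 [2356]
crock ('top', 'scene') [0.4728 0.1353 0.4201 0.7708] -0.955 [2213, 2356]
canister ('top',) [ 0.4855 -0.0982  0.3935  0.8479] -0.964 [2019]
canister ('scene',) [ 0.4844 -0.0989  0.4573  0.8561] -0.952 [3170]
canister ('top', 'scene') [ 0.4854 -0.0982  0.5308  0.8594] -0.954 [2019, 3170]
belly ('top',) [0.6522 0.2399 0.2904 0.6497] -0.947 [1909]
belly ('scene',) [0.6431 0.2351 0.4235 0.4344] -0.941 [1348]
belly ('top', 'scene') [0.6498 0.2389 0.3641 0.5254] -0.93 [1909, 1348]
salt ('top',) [0.6457 0.0517 0.4721 0.7704] -0.904 [946]
salt ('scene',) [0.6405 0.0523 0.4414 0.6549] -0.913 [898]
salt ('top', 'scene') [0.646  0.054  0.4946 0.7446] -0.888 [946, 898]
bat [0.47711812 0.33136925 0.016     ]
```

View pics/ov_top.png

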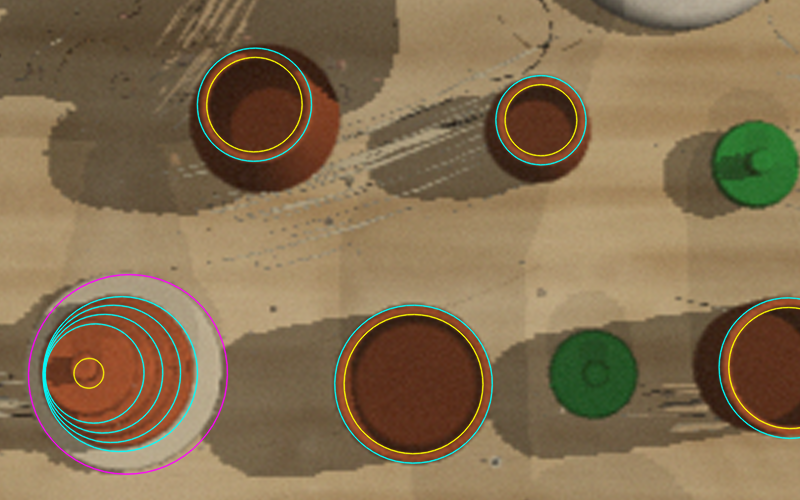

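View pics/ov_scene.png

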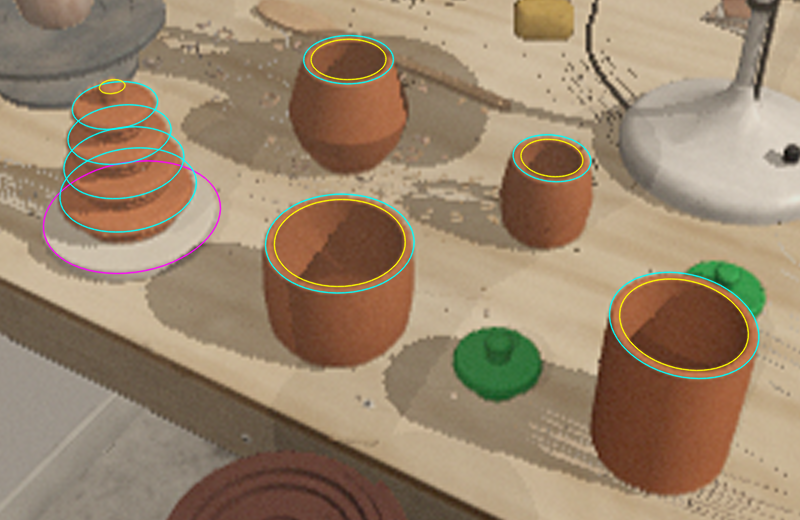

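The overlays fit the jar rims closely in both views. The green lids sit at crop (593,374) and (755,165). The orange stack on the white bat matches the given lids, so that is the one to take. Next I'll refine the stack and confirm it in one enlarged crop.

```bash
cat > m2.py <<'E'
from h import *
I={n:cv2.imread(f"pics/{n}0.png") for n in CAL}
M={"top":comp(orange(I["top"]),(171,245)),"scene":comp(orange(I["scene"]),(189,220))}
RD=(.0515,.0445,.0375,.0305)
def mask(n,X):
    m=np.zeros((420,560),np.uint8)
    for k,r in enumerate(RD):
        x,y=X[k]; z=.016+.026*k
        m|=hullmask(n,[ring(x,y,z+.018,r),ring(x,y,z+.026,r)])|hullmask(n,[ring(x,y,z,r-.01),ring(x,y,z+.018,r-.01)])
    x,y=X[3]; return m|hullmask(n,[ring(x,y,.12,.009),ring(x,y,.136,.009)])
for use in(("top",),("scene",),("top","scene")):
    R=minimize(lambda p:-sum(iou(M[n],mask(n,[p]*4)) for n in use),[.477,.331],method="Nelder-Mead",options=dict(initial_simplex=[[.477,.331],[.485,.331],[.477,.34]],xatol=1e-4))
    print(use,R.x.round(4),R.fun/len(use))
x,y=R.x; out=[]
for n,(a,b,c,d) in dict(top=(130,205,210,285),scene=(145,175,225,255)).items():
    f=5
    raw=cv2.resize(I[n][b:d,a:c],None,fx=f,fy=f,interpolation=cv2.INTER_CUBIC); raw=cv2.convertScaleAbs(raw,alpha=1.3); v=raw.copy()
    for z,r in[(.042+.026*k,RD[k]) for k in range(4)]+[(.136,.009)]:
        cv2.polylines(v,[((proj(n,ring(x,y,z,r))-[a,b]+.5)*f*8).astype(np.int32)],True,(255,255,0),1,16,3)
    out.append(np.hstack([raw,v])[:300*2])
cv2.imwrite("pics/stack.png",cv2.resize(np.vstack(out),None,fx=.74,fy=.74))
E
python3 m2.py
```

```text
('top',) [0.4782 0.3328] -0.9202200825309491
('scene',) [0.4814 0.3383] -0.8787726358148893
('top', 'scene') [0.4796 0.334 ] -0.8981742338432077
```

View pics/stack.png

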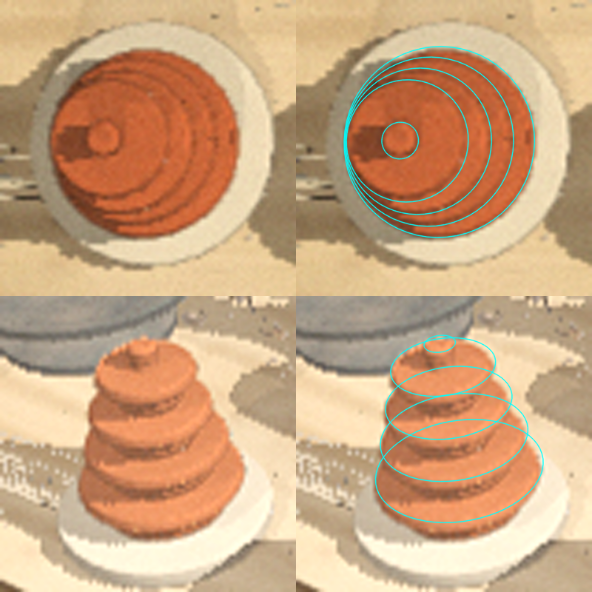

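Call:
send_rows:
  rows:
    - {"wz": -0.159,"hand": 0}
    - {"wz": -0.159,"hand": 0}
    - {"x": -0.19,"y": -0.16,"hand": 0}
    - {"x": -0.19,"y": -0.16,"hand": 0}
    - {"x": -0.19,"y": -0.16,"hand": 0}
    - {"x": -0.19,"y": -0.16,"hand": 0}
    - {"x": -0.19,"y": -0.16,"hand": 0}
    - {"x": -0.19,"y": -0.16,"hand": 0}
    - {"x": -0.19,"y": -0.16,"hand": 0}
    - {"x": -0.19,"y": -0.16,"hand": 0}

```text
invalid input at $.rows[0]: expected keys x, y, z, wx, wy, wz, hand
```

```bash
cat >> h.py <<'E'
def go(x,y,z):
    s=manip.state(); p=s["tool_pos"]
    w,a,b,c=s["tool_rot"]; from scipy.spatial.transform import Rotation as Ro
    R=Ro.from_quat([a,b,c,w]); d=R.inv().apply(np.array([x,y,z])-p)/.15
    want=Ro.from_matrix([[-1,0,0],[0,1,0],[0,0,-1]])
    print("t",round(s["time"],2),"pos",p.round(4),"total xyz",d.round(3),"rot",((R.inv()*want).as_rotvec()/(np.pi/4)).round(4),"w",round(s["gripper_width"],3),"F",s["contact_force"].round(1),"g",round(s["grasp_force"],1))
E
python3 -c "
from h import *
print(unproj('top',(157.9,241.8),.136)); go(.480,.333,.20)"
```

```text
[0.48068346 0.33340447 0.136     ]
t 0.1 pos [0.1543 0.6051 0.2302] total xyz [-2.552 -1.22   0.203] rot [-0.0023 -0.0006 -0.3181] w 0.997 F [-0.5 -0.7 -0.8] g 0.0
```

Call:
send_rows:
  rows:
    - {"x": 0,"y": 0,"z": 0,"wx": 0,"wy": 0,"wz": -0.159,"hand": 0}
    - {"x": 0,"y": 0,"z": 0,"wx": 0,"wy": 0,"wz": -0.159,"hand": 0}
    - {"x": -0.19,"y": -0.16,"z": 0,"wx": 0,"wy": 0,"wz": 0,"hand": 0}
    - {"x": -0.19,"y": -0.16,"z": 0,"wx": 0,"wy": 0,"wz": 0,"hand": 0}
    - {"x": -0.19,"y": -0.16,"z": 0,"wx": 0,"wy": 0,"wz": 0,"hand": 0}
    - {"x": -0.19,"y": -0.16,"z": 0,"wx": 0,"wy": 0,"wz": 0,"hand": 0}
    - {"x": -0.19,"y": -0.16,"z": 0,"wx": 0,"wy": 0,"wz": 0,"hand": 0}
    - {"x": -0.19,"y": -0.16,"z": 0,"wx": 0,"wy": 0,"wz": 0,"hand": 0}
    - {"x": -0.19,"y": -0.16,"z": 0,"wx": 0,"wy": 0,"wz": 0,"hand": 0}
    - {"x": -0.19,"y": -0.16,"z": 0,"wx": 0,"wy": 0,"wz": 0,"hand": 0}

```text
time: 0.93
tool_pos: [0.3834, 0.412, 0.2308]
tool_rot: [-0.0, -0.0, 1.0, -0.0]
contact_force: [0.3, 0.4, 0.0]
gripper_width: 0.497
grasp_force: 0.0
```

```bash
python3 -c "
from h import *
go(.4805,.3333,.20)"
```

```text
t 0.93 pos [0.3834 0.412  0.2308] total xyz [-0.648 -0.525  0.205] rot [-0.0005 -0.0006  0.0001] w 0.497 F [0.3 0.4 0. ] g 0.0
```

Call:
send_rows:
  rows:
    - {"x": -0.162,"y": -0.131,"z": 0.05,"wx": 0,"wy": 0,"wz": 0,"hand": 0}
    - {"x": -0.162,"y": -0.131,"z": 0.05,"wx": 0,"wy": 0,"wz": 0,"hand": 0}
    - {"x": -0.162,"y": -0.131,"z": 0.05,"wx": 0,"wy": 0,"wz": 0,"hand": 0}
    - {"x": -0.162,"y": -0.131,"z": 0.05,"wx": 0,"wy": 0,"wz": 0,"hand": 0}
    - {"x": 0,"y": 0,"z": 0.1,"wx": 0,"wy": 0,"wz": 0,"hand": 0}
    - {"x": 0,"y": 0,"z": 0.1,"wx": 0,"wy": 0,"wz": 0,"hand": 0}
    - {"x": 0,"y": 0,"z": 0.1,"wx": 0,"wy": 0,"wz": 0,"hand": 0}
    - {"x": 0,"y": 0,"z": 0.1,"wx": 0,"wy": 0,"wz": 0,"hand": 0}
    - {"x": 0,"y": 0,"z": 0.1,"wx": 0,"wy": 0,"wz": 0,"hand": 0}
    - {"x": 0,"y": 0,"z": 0,"wx": 0,"wy": 0,"wz": 0,"hand": 0}

```text
time: 1.77
tool_pos: [0.4772, 0.3336, 0.1219]
tool_rot: [-0.003, 0.0, 1.0, -0.002]
contact_force: [-0.8, -1.2, -1.1]
gripper_width: 0.5
grasp_force: 0.0
```

```bash
python3 -c "
from h import *
go(.4805,.3333,.124)"
```

```text
t 1.77 pos [0.4772 0.3336 0.1219] total xyz [-0.022 -0.002 -0.014] rot [-0.0045 -0.0086 -0.0003] w 0.5 F [-0.8 -1.2 -1.1] g 0.0
```

Call:
send_rows:
  rows:
    - {"x": -0.02,"y": 0,"z": -0.01,"wx": 0,"wy": 0,"wz": 0,"hand": 0}
    - {"x": 0,"y": 0,"z": 0,"wx": 0,"wy": 0,"wz": 0,"hand": 0}
    - {"x": 0,"y": 0,"z": 0,"wx": 0,"wy": 0,"wz": 0,"hand": -1}
    - {"x": 0,"y": 0,"z": 0,"wx": 0,"wy": 0,"wz": 0,"hand": -1}
    - {"x": 0,"y": 0,"z": 0,"wx": 0,"wy": 0,"wz": 0,"hand": -1}
    - {"x": 0,"y": 0,"z": 0,"wx": 0,"wy": 0,"wz": 0,"hand": -1}
    - {"x": 0,"y": 0,"z": 0,"wx": 0,"wy": 0,"wz": 0,"hand": -1}
    - {"x": 0,"y": 0,"z": 0,"wx": 0,"wy": 0,"wz": 0,"hand": -1}
    - {"x": 0,"y": 0,"z": 0,"wx": 0,"wy": 0,"wz": 0,"hand": -1}
    - {"x": 0,"y": 0,"z": 0,"wx": 0,"wy": 0,"wz": 0,"hand": -1}

```text
time: 2.6
tool_pos: [0.4833, 0.3353, 0.1288]
tool_rot: [0.001, 0.0, 1.0, 0.0]
contact_force: [0.6, -0.2, 5.2]
gripper_width: 0.163
grasp_force: 58.8
```

```bash
python3 -c "
from h import *
go(.646,.054,.20)
cv2.imwrite('pics/a.png',np.vstack([cv2.resize(grab_frame('scene')[120:270,110:310],None,fx=3,fy=3)]))"
```

```text
t 2.6 pos [0.4833 0.3353 0.1288] total xyz [-1.086 -1.875 -0.474] rot [ 0.001  0.002 -0.   ] w 0.163 F [ 0.6 -0.2  5.2] g 58.8
```

View pics/a.png

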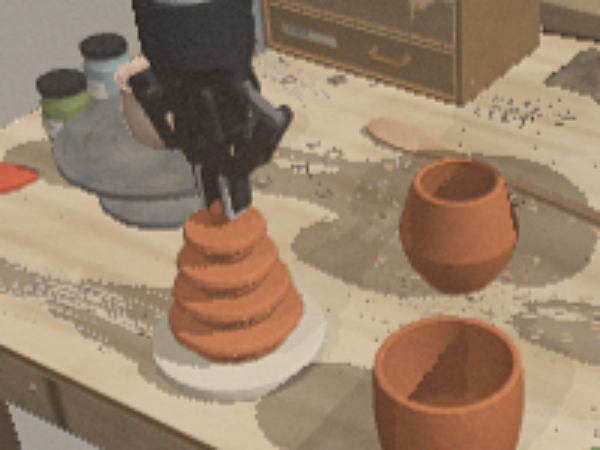

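The gripper has closed on the knob neck at scene crop (225,210), opening about 14 mm, and the stack is undisturbed. I'll lift and carry it over the salt jar.

Call:
send_rows:
  rows:
    - {"x": 0,"y": 0,"z": -0.06,"wx": 0,"wy": 0,"wz": 0,"hand": -1}
    - {"x": 0,"y": 0,"z": -0.12,"wx": 0,"wy": 0,"wz": 0,"hand": -1}
    - {"x": 0,"y": 0,"z": -0.15,"wx": 0,"wy": 0,"wz": 0,"hand": -1}
    - {"x": -0.06,"y": -0.1,"z": -0.1,"wx": 0,"wy": 0,"wz": 0,"hand": -1}
    - {"x": -0.12,"y": -0.2,"z": -0.07,"wx": 0,"wy": 0,"wz": 0,"hand": -1}
    - {"x": -0.12,"y": -0.2,"z": 0,"wx": 0,"wy": 0,"wz": 0,"hand": -1}
    - {"x": -0.12,"y": -0.2,"z": 0,"wx": 0,"wy": 0,"wz": 0,"hand": -1}
    - {"x": -0.12,"y": -0.2,"z": 0,"wx": 0,"wy": 0,"wz": 0,"hand": -1}
    - {"x": -0.12,"y": -0.2,"z": 0,"wx": 0,"wy": 0,"wz": 0,"hand": -1}
    - {"x": -0.12,"y": -0.2,"z": 0,"wx": 0,"wy": 0,"wz": 0,"hand": -1}

```text
time: 3.48
tool_pos: [0.5996, 0.1384, 0.2021]
tool_rot: [-0.001, 0.0, 1.0, -0.0]
contact_force: [0.2, -0.1, 0.3]
gripper_width: 0.162
grasp_force: 58.6
```

Call:
send_rows:
  rows:
    - {"x": -0.12,"y": -0.2,"z": 0,"wx": 0,"wy": 0,"wz": 0,"hand": -1}
    - {"x": -0.12,"y": -0.2,"z": 0,"wx": 0,"wy": 0,"wz": 0,"hand": -1}
    - {"x": -0.07,"y": -0.14,"z": 0,"wx": 0,"wy": 0,"wz": 0,"hand": -1}
    - {"x": 0,"y": 0,"z": 0,"wx": 0,"wy": 0,"wz": 0,"hand": -1}
    - {"x": 0,"y": 0,"z": 0,"wx": 0,"wy": 0,"wz": 0,"hand": -1}
    - {"x": 0,"y": 0,"z": 0,"wx": 0,"wy": 0,"wz": 0,"hand": -1}
    - {"x": 0,"y": 0,"z": 0,"wx": 0,"wy": 0,"wz": 0,"hand": -1}
    - {"x": 0,"y": 0,"z": 0,"wx": 0,"wy": 0,"wz": 0,"hand": -1}
    - {"x": 0,"y": 0,"z": 0,"wx": 0,"wy": 0,"wz": 0,"hand": -1}
    - {"x": 0,"y": 0,"z": 0,"wx": 0,"wy": 0,"wz": 0,"hand": -1}

```text
time: 4.32
tool_pos: [0.6459, 0.0598, 0.203]
tool_rot: [0.0, -0.001, 1.0, 0.0]
contact_force: [0.3, 0.8, -1.3]
gripper_width: 0.165
grasp_force: 58.7
```

```bash
cat > held.py <<'E'
from h import *
import sys
# fit held lid: python3 held.py tag discR targetx targety
tag,r,tx,ty=sys.argv[1],*map(float,sys.argv[2:5])
p=manip.state()["tool_pos"]; I={n:grab_frame(n) for n in CAL}
go(tx,ty,.15)
def mk(n,q):
    x,y,z=q
    return hullmask(n,[ring(x,y,z+.018,r),ring(x,y,z+.026,r)])|hullmask(n,[ring(x,y,z,r-.01),ring(x,y,z+.018,r-.01)])
q0=p-[0,0,.035]
W={n:cv2.dilate(mk(n,q0),np.ones((17,17))) for n in CAL}
M={n:orange(I[n])&W[n] for n in CAL}
# top view: gripper hides part, so compare contour-closed hull
def full(n):
    k,l,s,c=cv2.connectedComponentsWithStats(M[n]); i=1+np.argmax(s[1:,4]); o=np.zeros_like(M[n])
    cv2.fillConvexPoly(o,cv2.convexHull(np.argwhere(l==i)[:,::-1].astype(np.int32)),1); return o
out=[]
for use in(("scene",),("top","scene")):
    F={n:full(n) for n in use}
    R=minimize(lambda q:-sum(iou(F[n],mk(n,q)) for n in use),q0,method="Nelder-Mead",options=dict(initial_simplex=np.vstack([q0]+[q0+d for d in np.eye(3)*.006]),xatol=1e-4))
    print(use,"lid-tcp",(R.x-p).round(4),"iou",round(-R.fun/len(use),3))
for n in CAL:
    v=cv2.resize(I[n],None,fx=4,fy=4,interpolation=cv2.INTER_CUBIC)
    for z,rr in((.026,r),(.018,r),(0,r-.01)): cv2.polylines(v,[((proj(n,ring(*(R.x+[0,0,z]),rr))+.5)*32).astype(np.int32)],True,(255,255,0),1,16,3)
    u=(proj(n,R.x)[0]*4).astype(int); a,b=np.maximum(u-200,0); out.append(v[b:b+400,a:a+400])
h=min(o.shape[0] for o in out); cv2.imwrite(f"pics/{tag}.png",np.hstack([o[:h] for o in out]))
E
python3 held.py held_salt .0305 .646 .0535
```

```text
t 4.42 pos [0.646  0.0594 0.2029] total xyz [ 0.    -0.04   0.353] rot [0.     0.0001 0.0008] w 0.165 F [ 0.1 -0.7 -0.9] g 58.7
('scene',) lid-tcp [ 0.0041  0.0029 -0.0392] iou 0.821
('top', 'scene') lid-tcp [ 0.004   0.0028 -0.0395] iou 0.637
```

View pics/held_salt.png

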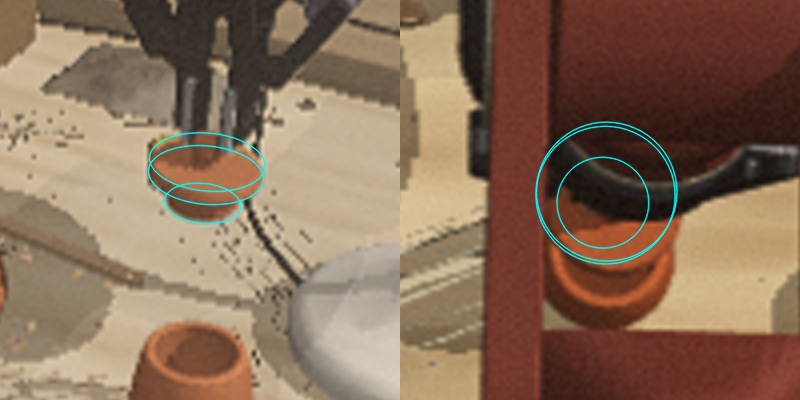

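Scene view shows the lid level in the gripper at crop (206,170). The top view is hidden by the arm, so I'll refit from the scene view only, with y fixed by the grip's centring.

```bash
cat > held2.py <<'E'
from h import *
import sys
# held lid from scene view, y centred by the grip: held2.py discR targetx targety [dz]
r,tx,ty=map(float,sys.argv[1:4]); n="scene"
s=manip.state(); p=s["tool_pos"]; I=grab_frame(n); go(tx,ty,.15)
def mk(q):
    x,y,z=q
    return hullmask(n,[ring(x,y,z+.018,r),ring(x,y,z+.026,r)])|hullmask(n,[ring(x,y,z,r-.01),ring(x,y,z+.018,r-.01)])
q0=p-[0,0,.035]; m=orange(I)&cv2.dilate(mk(q0),np.ones((13,13)))
k,l,st,c=cv2.connectedComponentsWithStats(m); m=(l==1+np.argmax(st[1:,4])).astype(np.uint8)
g=(I.max(2)<75).astype(np.uint8); dark=cv2.dilate(g,np.ones((3,3)))&(1-m)
def cost(q): # ignore pixels hidden by the dark gripper
    a=mk(q); return -((a&m).sum()/((a|m)&(1-dark)).sum())
for f in ("xz","xyz"):
    full=lambda v:p+([v[0],0,v[1]] if f=="xz" else v)
    v0=np.array([0,-.035] if f=="xz" else [0,0,-.035])
    R=minimize(lambda v:cost(full(v)),v0,method="Nelder-Mead",options=dict(initial_simplex=np.vstack([v0]+[v0+d for d in np.eye(len(v0))*.005]),xatol=1e-4))
    print(f,R.x.round(4),round(R.fun,3))
    for w in(-.036,-.034):
        print("  z fixed",w,minimize(lambda v:cost(p+[v[0],0,w]),[0.],method="Nelder-Mead",options=dict(initial_simplex=[[0.],[.004]])).x.round(4)) if f=="xz" else 0
E
python3 held2.py .0305 .646 .0535
```

```text
t 4.47 pos [0.6461 0.0593 0.2029] total xyz [ 0.001 -0.039  0.353] rot [-0.      0.0002  0.0006] w 0.165 F [-0.1  0.3 -1. ] g 58.7
xz [ 0.0011 -0.0331] -0.771
  z fixed -0.036 [0.004]
  z fixed -0.034 [0.0035]
xyz [ 0.0021  0.0005 -0.0334] -0.775
```

Call:
send_rows:
  rows:
    - {"x": -0.016,"y": -0.032,"z": 0.12,"wx": 0,"wy": 0,"wz": 0,"hand": -1}
    - {"x": 0,"y": 0,"z": 0.15,"wx": 0,"wy": 0,"wz": 0,"hand": -1}
    - {"x": 0,"y": 0,"z": 0.15,"wx": 0,"wy": 0,"wz": 0,"hand": -1}
    - {"x": 0,"y": 0,"z": 0.1,"wx": 0,"wy": 0,"wz": 0,"hand": -1}
    - {"x": 0,"y": 0,"z": 0.05,"wx": 0,"wy": 0,"wz": 0,"hand": -1}
    - {"x": 0,"y": 0,"z": 0.05,"wx": 0,"wy": 0,"wz": 0,"hand": -1}
    - {"x": 0,"y": 0,"z": 0.03,"wx": 0,"wy": 0,"wz": 0,"hand": -1}
    - {"x": 0,"y": 0,"z": 0,"wx": 0,"wy": 0,"wz": 0,"hand": -1}
    - {"x": 0,"y": 0,"z": 0,"wx": 0,"wy": 0,"wz": 0,"hand": -1}
    - {"x": 0,"y": 0,"z": 0,"wx": 0,"wy": 0,"wz": 0,"hand": -1}

```text
time: 5.3
tool_pos: [0.6494, 0.0542, 0.1067]
tool_rot: [0.001, 0.0, 1.0, -0.0]
contact_force: [0.2, -0.7, -0.5]
gripper_width: 0.166
grasp_force: 58.6
```

```bash
python3 -c "
from h import *
go(.6485,.0545,.087)"
```

```text
t 5.3 pos [0.6494 0.0542 0.1067] total xyz [0.007 0.002 0.131] rot [-0.      0.0028 -0.0001] w 0.166 F [ 0.2 -0.7 -0.5] g 58.6
```

Call:
send_rows:
  rows:
    - {"x": 0.005,"y": 0,"z": 0.02,"wx": 0,"wy": 0,"wz": 0,"hand": -1}
    - {"x": 0,"y": 0,"z": 0.02,"wx": 0,"wy": 0,"wz": 0,"hand": -1}
    - {"x": 0,"y": 0,"z": 0.02,"wx": 0,"wy": 0,"wz": 0,"hand": -1}
    - {"x": 0,"y": 0,"z": 0,"wx": 0,"wy": 0,"wz": 0,"hand": -1}
    - {"x": 0,"y": 0,"z": 0,"wx": 0,"wy": 0,"wz": 0,"hand": -1}
    - {"x": 0,"y": 0,"z": 0,"wx": 0,"wy": 0,"wz": 0,"hand": -1}
    - {"x": 0,"y": 0,"z": 0,"wx": 0,"wy": 0,"wz": 0,"hand": -1}
    - {"x": 0,"y": 0,"z": 0,"wx": 0,"wy": 0,"wz": 0,"hand": -1}
    - {"x": 0,"y": 0,"z": 0,"wx": 0,"wy": 0,"wz": 0,"hand": -1}
    - {"x": 0,"y": 0,"z": 0,"wx": 0,"wy": 0,"wz": 0,"hand": -1}

```text
time: 6.13
tool_pos: [0.6479, 0.0541, 0.0964]
tool_rot: [0.0, 0.0, 1.0, -0.0]
contact_force: [0.2, 0.0, 0.0]
gripper_width: 0.166
grasp_force: 58.6
```

```bash
python3 -c "
from h import *
go(.6485,.0545,.087)
cv2.imwrite('pics/b.png',cv2.resize(grab_frame('scene')[140:260,260:400],None,fx=4,fy=4,interpolation=2))"
```

```text
t 6.13 pos [0.6479 0.0541 0.0964] total xyz [-0.004  0.002  0.063] rot [-0.      0.0002 -0.0001] w 0.166 F [0.2 0.  0. ] g 58.6
```

View pics/b.png

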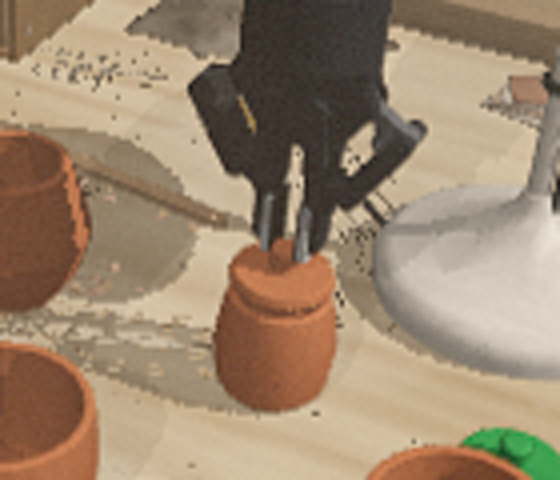

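Call:
send_rows:
  rows:
    - {"x": 0,"y": 0,"z": 0.02,"wx": 0,"wy": 0,"wz": 0,"hand": -1}
    - {"x": 0,"y": 0,"z": 0.02,"wx": 0,"wy": 0,"wz": 0,"hand": -1}
    - {"x": 0,"y": 0,"z": 0.02,"wx": 0,"wy": 0,"wz": 0,"hand": -1}
    - {"x": 0,"y": 0,"z": 0,"wx": 0,"wy": 0,"wz": 0,"hand": -1}
    - {"x": 0,"y": 0,"z": 0,"wx": 0,"wy": 0,"wz": 0,"hand": -1}
    - {"x": 0,"y": 0,"z": 0,"wx": 0,"wy": 0,"wz": 0,"hand": -1}
    - {"x": 0,"y": 0,"z": 0,"wx": 0,"wy": 0,"wz": 0,"hand": -1}
    - {"x": 0,"y": 0,"z": 0,"wx": 0,"wy": 0,"wz": 0,"hand": -1}
    - {"x": 0,"y": 0,"z": 0,"wx": 0,"wy": 0,"wz": 0,"hand": -1}
    - {"x": 0,"y": 0,"z": 0,"wx": 0,"wy": 0,"wz": 0,"hand": -1}

```text
time: 7.02
tool_pos: [0.6481, 0.0542, 0.0878]
tool_rot: [0.0, 0.0, 1.0, -0.0]
contact_force: [-1.5, 0.3, 5.3]
gripper_width: 0.164
grasp_force: 59.3
```

Call:
send_rows:
  rows:
    - {"x": 0,"y": 0,"z": 0,"wx": 0,"wy": 0,"wz": 0,"hand": -0.3}
    - {"x": 0,"y": 0,"z": 0,"wx": 0,"wy": 0,"wz": 0,"hand": -0.3}
    - {"x": 0,"y": 0,"z": 0,"wx": 0,"wy": 0,"wz": 0,"hand": -0.3}
    - {"x": 0,"y": 0,"z": 0,"wx": 0,"wy": 0,"wz": 0,"hand": -0.1}
    - {"x": 0,"y": 0,"z": -0.03,"wx": 0,"wy": 0,"wz": 0,"hand": 0}
    - {"x": 0,"y": 0,"z": -0.1,"wx": 0,"wy": 0,"wz": 0,"hand": 0}
    - {"x": 0,"y": 0,"z": -0.15,"wx": 0,"wy": 0,"wz": 0,"hand": 0}
    - {"x": 0,"y": 0,"z": -0.2,"wx": 0,"wy": 0,"wz": 0,"hand": 0}
    - {"x": 0.12,"y": 0.2,"z": -0.1,"wx": 0,"wy": 0,"wz": 0,"hand": 0}
    - {"x": 0.12,"y": 0.2,"z": 0,"wx": 0,"wy": 0,"wz": 0,"hand": 0}

```text
time: 7.85
tool_pos: [0.6154, 0.1138, 0.182]
tool_rot: [0.006, 0.002, 1.0, 0.0]
contact_force: [0.7, 0.4, 0.4]
gripper_width: 0.499
grasp_force: 0.0
```

```bash
python3 -c "
from h import *
go(.4805,.3333,.22)"
```

```text
t 7.85 pos [0.6154 0.1138 0.182 ] total xyz [ 0.901  1.46  -0.263] rot [ 0.001   0.0144 -0.0041] w 0.499 F [0.7 0.4 0.4] g 0.0
```

Call:
send_rows:
  rows:
    - {"x": 0.2,"y": 0.1,"z": -0.1,"wx": 0,"wy": 0,"wz": 0,"hand": 0}
    - {"x": 0.22,"y": 0.05,"z": -0.1,"wx": 0,"wy": 0,"wz": 0,"hand": 0}
    - {"x": 0.22,"y": 0.05,"z": -0.1,"wx": 0,"wy": 0,"wz": 0,"hand": 0}
    - {"x": 0.22,"y": 0.05,"z": 0,"wx": 0,"wy": 0,"wz": 0,"hand": 0}
    - {"x": 0.22,"y": 0.05,"z": 0,"wx": 0,"wy": 0,"wz": 0,"hand": 0}
    - {"x": 0.22,"y": 0.05,"z": 0,"wx": 0,"wy": 0,"wz": 0,"hand": 0}
    - {"x": 0,"y": 0,"z": 0,"wx": 0,"wy": 0,"wz": 0,"hand": 0}
    - {"x": 0,"y": 0,"z": 0,"wx": 0,"wy": 0,"wz": 0,"hand": 0}
    - {"x": 0,"y": 0,"z": 0,"wx": 0,"wy": 0,"wz": 0,"hand": 0}
    - {"x": 0,"y": 0,"z": 0,"wx": 0,"wy": 0,"wz": 0,"hand": 0}

```text
time: 8.68
tool_pos: [0.4178, 0.1665, 0.2203]
tool_rot: [0.001, 0.0, 1.0, 0.0]
contact_force: [1.1, -0.7, -0.1]
gripper_width: 0.498
grasp_force: 0.0
```

```bash
cat > look.py <<'E'
from h import *
import sys
# look.py tag nlids_on_bat : fit top circle of stack, view zoomed stack + seated lids in 'top'
tag,N=sys.argv[1],int(sys.argv[2]); go(.4805,.3333,.22)
I={n:grab_frame(n) for n in CAL}
RD=(.0515,.0445,.0375,.0305)[:N]
def mask(n,X):
    m=np.zeros((420,560),np.uint8); x,y=X
    for k,r in enumerate(RD):
        z=.016+.026*k
        m|=hullmask(n,[ring(x,y,z+.018,r),ring(x,y,z+.026,r)])|hullmask(n,[ring(x,y,z,r-.01),ring(x,y,z+.018,r-.01)])
    z=.016+.026*N; return m|hullmask(n,[ring(x,y,z,.009),ring(x,y,z+.016,.009)])
W={n:cv2.dilate(mask(n,(.48,.334)),np.ones((15,15))) for n in CAL}
for use in(("top",),("scene",),("top","scene")):
    R=minimize(lambda p:-sum(iou(orange(I[n])&W[n],mask(n,p)) for n in use),[.48,.333],method="Nelder-Mead",options=dict(initial_simplex=[[.48,.333],[.488,.333],[.48,.34]],xatol=1e-4))
    print(use,R.x.round(4),R.fun/len(use))
# knob: low-texture template -> Hough on enlarged patch around the predicted knob
x,y=R.x; z=.016+.026*N
out=[]
def crop(n,c,rings,f=6,h=32):
    u=proj(n,c)[0]; a,b=np.round(u-h).astype(int)
    v=cv2.resize(I[n][b:b+2*h,a:a+2*h],None,fx=f,fy=f,interpolation=cv2.INTER_CUBIC); v=cv2.convertScaleAbs(v,alpha=1.3); w=v.copy()
    for q in rings: cv2.polylines(w,[((proj(n,q)-[a,b]+.5)*f*8).astype(np.int32)],True,(255,255,0),1,16,3)
    print(n,"crop origin",a,b); return np.hstack([v,w])
out.append(np.vstack([crop(n,[x,y,z],[ring(x,y,z,RD[-1]),ring(x,y,z+.016,.009)],4) for n in CAL]))
cv2.imwrite(f"pics/{tag}.png",out[0])
cv2.imwrite(f"pics/{tag}_top_full.png",I["top"]); cv2.imwrite(f"pics/{tag}_scene_full.png",I["scene"])
E
python3 look.py s3 3
```

```text
t 8.68 pos [0.4178 0.1665 0.2203] total xyz [-0.417  1.112  0.003] rot [ 0.0002  0.0018 -0.0008] w 0.498 F [ 1.1 -0.7 -0.1] g 0.0
('top',) [0.4797 0.3342] -0.8893315626383356
('scene',) [0.4807 0.3393] -0.8786324786324786
('top', 'scene') [0.4797 0.3337] -0.8796197072546514
scene crop origin 154 171
top crop origin 131 211
```

View pics/s3.png

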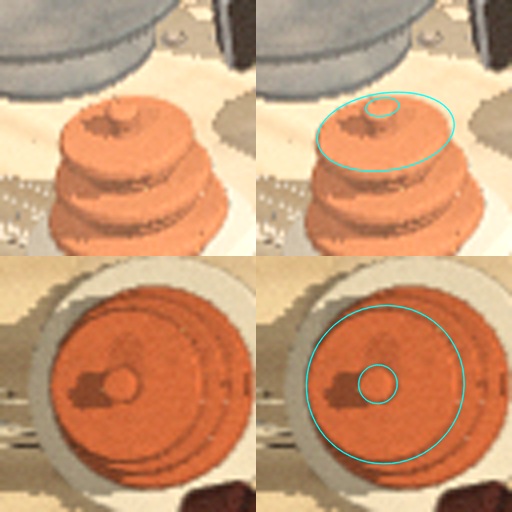

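Top view: belly lid knob at crop (122,383), matching the overlay, and the stack is undisturbed. I'll grasp the belly lid.

Call:
send_rows:
  rows:
    - {"x": -0.069,"y": 0.187,"z": 0,"wx": 0,"wy": 0,"wz": 0,"hand": 0}
    - {"x": -0.069,"y": 0.187,"z": 0,"wx": 0,"wy": 0,"wz": 0,"hand": 0}
    - {"x": -0.069,"y": 0.187,"z": 0,"wx": 0,"wy": 0,"wz": 0,"hand": 0}
    - {"x": -0.069,"y": 0.187,"z": 0,"wx": 0,"wy": 0,"wz": 0,"hand": 0}
    - {"x": -0.069,"y": 0.187,"z": 0,"wx": 0,"wy": 0,"wz": 0,"hand": 0}
    - {"x": -0.07,"y": 0.185,"z": 0,"wx": 0,"wy": 0,"wz": 0,"hand": 0}
    - {"x": 0,"y": 0,"z": 0.15,"wx": 0,"wy": 0,"wz": 0,"hand": 0}
    - {"x": 0,"y": 0,"z": 0.15,"wx": 0,"wy": 0,"wz": 0,"hand": 0}
    - {"x": 0,"y": 0,"z": 0.15,"wx": 0,"wy": 0,"wz": 0,"hand": 0}
    - {"x": 0,"y": 0,"z": 0.15,"wx": 0,"wy": 0,"wz": 0,"hand": 0}

```text
time: 9.62
tool_pos: [0.4799, 0.3348, 0.1278]
tool_rot: [-0.0, 0.0, 1.0, -0.0]
contact_force: [-0.7, 0.3, 0.1]
gripper_width: 0.5
grasp_force: 0.0
```

Call:
send_rows:
  rows:
    - {"x": 0,"y": 0,"z": 0.1,"wx": 0,"wy": 0,"wz": 0,"hand": 0}
    - {"x": 0,"y": 0,"z": 0.06,"wx": 0,"wy": 0,"wz": 0,"hand": 0}
    - {"x": 0,"y": 0,"z": 0,"wx": 0,"wy": 0,"wz": 0,"hand": 0}
    - {"x": 0,"y": 0,"z": 0,"wx": 0,"wy": 0,"wz": 0,"hand": 0}
    - {"x": 0,"y": 0,"z": 0,"wx": 0,"wy": 0,"wz": 0,"hand": 0}
    - {"x": 0,"y": 0,"z": 0,"wx": 0,"wy": 0,"wz": 0,"hand": 0}
    - {"x": 0,"y": 0,"z": 0,"wx": 0,"wy": 0,"wz": 0,"hand": 0}
    - {"x": 0,"y": 0,"z": 0,"wx": 0,"wy": 0,"wz": 0,"hand": 0}
    - {"x": 0,"y": 0,"z": 0,"wx": 0,"wy": 0,"wz": 0,"hand": 0}
    - {"x": 0,"y": 0,"z": 0,"wx": 0,"wy": 0,"wz": 0,"hand": 0}

```text
time: 10.45
tool_pos: [0.4792, 0.3348, 0.1057]
tool_rot: [0.0, -0.0, 1.0, 0.0]
contact_force: [-0.5, -0.1, -0.3]
gripper_width: 0.503
grasp_force: 0.0
```

```bash
python3 -c "
from h import *
go(.480,.3345,.101)"
```

```text
t 10.45 pos [0.4792 0.3348 0.1057] total xyz [-0.005 -0.002  0.031] rot [0.0003 0.0007 0.0001] w 0.503 F [-0.5 -0.1 -0.3] g 0.0
```

Call:
send_rows:
  rows:
    - {"x": -0.005,"y": 0,"z": 0.025,"wx": 0,"wy": 0,"wz": 0,"hand": 0}
    - {"x": 0,"y": 0,"z": 0,"wx": 0,"wy": 0,"wz": 0,"hand": 0}
    - {"x": 0,"y": 0,"z": 0,"wx": 0,"wy": 0,"wz": 0,"hand": -0.3}
    - {"x": 0,"y": 0,"z": 0,"wx": 0,"wy": 0,"wz": 0,"hand": -1}
    - {"x": 0,"y": 0,"z": 0,"wx": 0,"wy": 0,"wz": 0,"hand": -1}
    - {"x": 0,"y": 0,"z": 0,"wx": 0,"wy": 0,"wz": 0,"hand": -1}
    - {"x": 0,"y": 0,"z": 0,"wx": 0,"wy": 0,"wz": 0,"hand": -1}
    - {"x": 0,"y": 0,"z": 0,"wx": 0,"wy": 0,"wz": 0,"hand": -1}
    - {"x": 0,"y": 0,"z": 0,"wx": 0,"wy": 0,"wz": 0,"hand": -1}
    - {"x": 0,"y": 0,"z": 0,"wx": 0,"wy": 0,"wz": 0,"hand": -1}

```text
time: 11.28
tool_pos: [0.4798, 0.3347, 0.1016]
tool_rot: [-0.0, 0.0, 1.0, -0.0]
contact_force: [-0.4, 0.2, 0.9]
gripper_width: 0.167
grasp_force: 58.6
```

```bash
python3 -c "
from h import *
go(.6498,.2389,.20)"
```

```text
t 11.28 pos [0.4798 0.3347 0.1016] total xyz [-1.133 -0.638 -0.656] rot [-0.0001 -0.     -0.    ] w 0.167 F [-0.4  0.2  0.9] g 58.6
```

Call:
send_rows:
  rows:
    - {"x": 0,"y": 0,"z": -0.06,"wx": 0,"wy": 0,"wz": 0,"hand": -1}
    - {"x": 0,"y": 0,"z": -0.15,"wx": 0,"wy": 0,"wz": 0,"hand": -1}
    - {"x": 0,"y": 0,"z": -0.15,"wx": 0,"wy": 0,"wz": 0,"hand": -1}
    - {"x": 0,"y": 0,"z": -0.15,"wx": 0,"wy": 0,"wz": 0,"hand": -1}
    - {"x": -0.1,"y": -0.055,"z": -0.1,"wx": 0,"wy": 0,"wz": 0,"hand": -1}
    - {"x": -0.19,"y": -0.106,"z": 0,"wx": 0,"wy": 0,"wz": 0,"hand": -1}
    - {"x": -0.19,"y": -0.106,"z": 0,"wx": 0,"wy": 0,"wz": 0,"hand": -1}
    - {"x": -0.19,"y": -0.106,"z": 0,"wx": 0,"wy": 0,"wz": 0,"hand": -1}
    - {"x": -0.19,"y": -0.106,"z": 0,"wx": 0,"wy": 0,"wz": 0,"hand": -1}
    - {"x": -0.19,"y": -0.106,"z": 0,"wx": 0,"wy": 0,"wz": 0,"hand": -1}

```text
time: 12.12
tool_pos: [0.6386, 0.2461, 0.1937]
tool_rot: [0.0, -0.0, 1.0, 0.0]
contact_force: [0.5, 0.6, 0.3]
gripper_width: 0.171
grasp_force: 58.6
```

Call:
send_rows:
  rows:
    - {"x": -0.085,"y": -0.05,"z": 0,"wx": 0,"wy": 0,"wz": 0,"hand": -1}
    - {"x": 0,"y": 0,"z": 0.1,"wx": 0,"wy": 0,"wz": 0,"hand": -1}
    - {"x": 0,"y": 0,"z": 0.1,"wx": 0,"wy": 0,"wz": 0,"hand": -1}
    - {"x": 0,"y": 0,"z": 0.1,"wx": 0,"wy": 0,"wz": 0,"hand": -1}
    - {"x": 0,"y": 0,"z": 0.05,"wx": 0,"wy": 0,"wz": 0,"hand": -1}
    - {"x": 0,"y": 0,"z": 0,"wx": 0,"wy": 0,"wz": 0,"hand": -1}
    - {"x": 0,"y": 0,"z": 0,"wx": 0,"wy": 0,"wz": 0,"hand": -1}
    - {"x": 0,"y": 0,"z": 0,"wx": 0,"wy": 0,"wz": 0,"hand": -1}
    - {"x": 0,"y": 0,"z": 0,"wx": 0,"wy": 0,"wz": 0,"hand": -1}
    - {"x": 0,"y": 0,"z": 0,"wx": 0,"wy": 0,"wz": 0,"hand": -1}

```text
time: 12.95
tool_pos: [0.6506, 0.2398, 0.1419]
tool_rot: [0.001, -0.0, 1.0, 0.0]
contact_force: [0.2, 0.3, -0.6]
gripper_width: 0.169
grasp_force: 58.6
```

```bash
python3 -c "
from h import *
go(.650,.2395,.1116)"
```

```text
t 12.95 pos [0.6506 0.2398 0.1419] total xyz [ 0.005 -0.002  0.202] rot [0.0007 0.0026 0.0003] w 0.169 F [ 0.2  0.3 -0.6] g 58.6
```

Call:
send_rows:
  rows:
    - {"x": 0.004,"y": -0.002,"z": 0.03,"wx": 0,"wy": 0,"wz": 0,"hand": -1}
    - {"x": 0,"y": 0,"z": 0.03,"wx": 0,"wy": 0,"wz": 0,"hand": -1}
    - {"x": 0,"y": 0,"z": 0.02,"wx": 0,"wy": 0,"wz": 0,"hand": -1}
    - {"x": 0,"y": 0,"z": 0.02,"wx": 0,"wy": 0,"wz": 0,"hand": -1}
    - {"x": 0,"y": 0,"z": 0.02,"wx": 0,"wy": 0,"wz": 0,"hand": -1}
    - {"x": 0,"y": 0,"z": 0,"wx": 0,"wy": 0,"wz": 0,"hand": -1}
    - {"x": 0,"y": 0,"z": 0,"wx": 0,"wy": 0,"wz": 0,"hand": -1}
    - {"x": 0,"y": 0,"z": 0,"wx": 0,"wy": 0,"wz": 0,"hand": -1}
    - {"x": 0,"y": 0,"z": 0,"wx": 0,"wy": 0,"wz": 0,"hand": -1}
    - {"x": 0,"y": 0,"z": 0,"wx": 0,"wy": 0,"wz": 0,"hand": -1}

```text
time: 13.78
tool_pos: [0.6497, 0.2392, 0.1229]
tool_rot: [0.0, 0.0, 1.0, 0.0]
contact_force: [-0.6, 0.9, -1.1]
gripper_width: 0.168
grasp_force: 58.6
```

```bash
python3 -c "
from h import *
go(.650,.2395,.1116)
cv2.imwrite('pics/c.png',cv2.resize(grab_frame('scene')[120:240,200:340],None,fx=4,fy=4,interpolation=2))"
```

```text
t 13.78 pos [0.6497 0.2392 0.1229] total xyz [-0.002  0.002  0.075] rot [ 0.0001  0.0006 -0.    ] w 0.168 F [-0.6  0.9 -1.1] g 58.6
```

View pics/c.png

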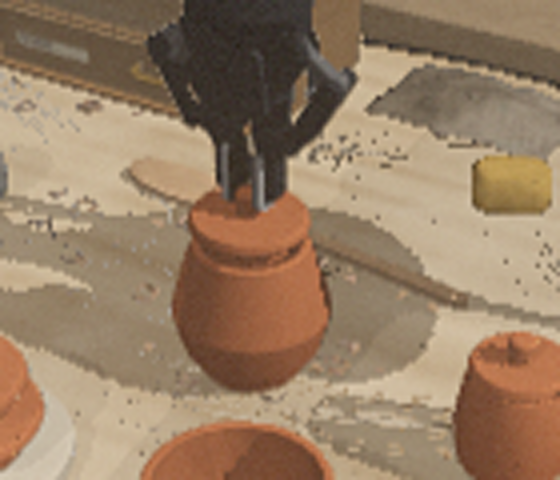

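The belly flange is in the mouth at crop (250,245) with no force, and the salt lid is seated level at (517,370). I'll lower, release and retreat.

Call:
send_rows:
  rows:
    - {"x": 0,"y": 0,"z": 0.024,"wx": 0,"wy": 0,"wz": 0,"hand": -1}
    - {"x": 0,"y": 0,"z": 0.024,"wx": 0,"wy": 0,"wz": 0,"hand": -1}
    - {"x": 0,"y": 0,"z": 0.024,"wx": 0,"wy": 0,"wz": 0,"hand": -1}
    - {"x": 0,"y": 0,"z": 0,"wx": 0,"wy": 0,"wz": 0,"hand": -1}
    - {"x": 0,"y": 0,"z": 0,"wx": 0,"wy": 0,"wz": 0,"hand": -1}
    - {"x": 0,"y": 0,"z": 0,"wx": 0,"wy": 0,"wz": 0,"hand": -1}
    - {"x": 0,"y": 0,"z": 0,"wx": 0,"wy": 0,"wz": 0,"hand": -1}
    - {"x": 0,"y": 0,"z": 0,"wx": 0,"wy": 0,"wz": 0,"hand": -1}
    - {"x": 0,"y": 0,"z": 0,"wx": 0,"wy": 0,"wz": 0,"hand": -1}
    - {"x": 0,"y": 0,"z": 0,"wx": 0,"wy": 0,"wz": 0,"hand": -1}

```text
time: 14.67
tool_pos: [0.6496, 0.2392, 0.1119]
tool_rot: [0.0, 0.0, 1.0, 0.0]
contact_force: [0.6, 1.1, 1.4]
gripper_width: 0.167
grasp_force: 58.9
```

Call:
send_rows:
  rows:
    - {"x": 0,"y": 0,"z": 0,"wx": 0,"wy": 0,"wz": 0,"hand": -0.3}
    - {"x": 0,"y": 0,"z": 0,"wx": 0,"wy": 0,"wz": 0,"hand": -0.3}
    - {"x": 0,"y": 0,"z": 0,"wx": 0,"wy": 0,"wz": 0,"hand": -0.3}
    - {"x": 0,"y": 0,"z": 0,"wx": 0,"wy": 0,"wz": 0,"hand": -0.1}
    - {"x": 0,"y": 0,"z": -0.03,"wx": 0,"wy": 0,"wz": 0,"hand": 0}
    - {"x": 0,"y": 0,"z": -0.1,"wx": 0,"wy": 0,"wz": 0,"hand": 0}
    - {"x": 0,"y": 0,"z": -0.15,"wx": 0,"wy": 0,"wz": 0,"hand": 0}
    - {"x": 0,"y": 0,"z": -0.2,"wx": 0,"wy": 0,"wz": 0,"hand": 0}
    - {"x": 0.2,"y": -0.1,"z": -0.1,"wx": 0,"wy": 0,"wz": 0,"hand": 0}
    - {"x": 0.22,"y": -0.08,"z": 0,"wx": 0,"wy": 0,"wz": 0,"hand": 0}

```text
time: 15.5
tool_pos: [0.5899, 0.2124, 0.206]
tool_rot: [0.005, 0.0, 1.0, 0.001]
contact_force: [1.0, 0.8, 0.9]
gripper_width: 0.503
grasp_force: 0.0
```

Call:
send_rows:
  rows:
    - {"x": 0.22,"y": -0.08,"z": 0,"wx": 0,"wy": 0,"wz": 0,"hand": 0}
    - {"x": 0.22,"y": -0.08,"z": 0,"wx": 0,"wy": 0,"wz": 0,"hand": 0}
    - {"x": 0.22,"y": -0.08,"z": 0,"wx": 0,"wy": 0,"wz": 0,"hand": 0}
    - {"x": 0.22,"y": -0.08,"z": 0,"wx": 0,"wy": 0,"wz": 0,"hand": 0}
    - {"x": 0.2,"y": 0,"z": 0,"wx": 0,"wy": 0,"wz": 0,"hand": 0}
    - {"x": 0,"y": 0,"z": 0,"wx": 0,"wy": 0,"wz": 0,"hand": 0}
    - {"x": 0,"y": 0,"z": 0,"wx": 0,"wy": 0,"wz": 0,"hand": 0}
    - {"x": 0,"y": 0,"z": 0,"wx": 0,"wy": 0,"wz": 0,"hand": 0}
    - {"x": 0,"y": 0,"z": 0,"wx": 0,"wy": 0,"wz": 0,"hand": 0}
    - {"x": 0,"y": 0,"z": 0,"wx": 0,"wy": 0,"wz": 0,"hand": 0}

```text
time: 16.33
tool_pos: [0.4255, 0.1642, 0.1994]
tool_rot: [0.0, 0.0, 1.0, 0.0]
contact_force: [-0.1, 0.3, -0.1]
gripper_width: 0.5
grasp_force: 0.0
```

```bash
python3 look.py s2 2
```

```text
t 16.33 pos [0.4255 0.1642 0.1994] total xyz [-0.366  1.127 -0.137] rot [ 0.0001  0.0007 -0.0002] w 0.5 F [-0.1  0.3 -0.1] g 0.0
('top',) [0.4762 0.3327] -0.876239758516602
('scene',) [0.4796 0.3355] -0.8596837944664032
('top', 'scene') [0.4777 0.3336] -0.8623622113779918
scene crop origin 155 181
top crop origin 134 212
```

View pics/s2.png

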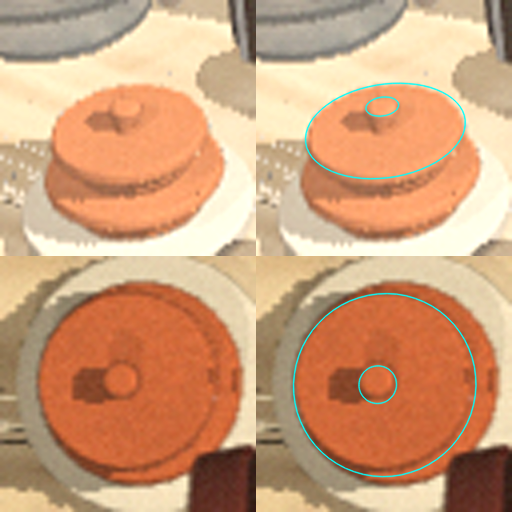

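Top crop shows the canister lid's knob at (122,379), about 2 mm farther in x than the fit. I'll use (0.4795, 0.334).

Call:
send_rows:
  rows:
    - {"x": -0.06,"y": 0.189,"z": 0,"wx": 0,"wy": 0,"wz": 0,"hand": 0}
    - {"x": -0.06,"y": 0.189,"z": 0,"wx": 0,"wy": 0,"wz": 0,"hand": 0}
    - {"x": -0.06,"y": 0.189,"z": 0,"wx": 0,"wy": 0,"wz": 0,"hand": 0}
    - {"x": -0.06,"y": 0.189,"z": 0,"wx": 0,"wy": 0,"wz": 0,"hand": 0}
    - {"x": -0.06,"y": 0.189,"z": 0,"wx": 0,"wy": 0,"wz": 0,"hand": 0}
    - {"x": -0.06,"y": 0.19,"z": 0,"wx": 0,"wy": 0,"wz": 0,"hand": 0}
    - {"x": 0,"y": 0,"z": 0.15,"wx": 0,"wy": 0,"wz": 0,"hand": 0}
    - {"x": 0,"y": 0,"z": 0.15,"wx": 0,"wy": 0,"wz": 0,"hand": 0}
    - {"x": 0,"y": 0,"z": 0.15,"wx": 0,"wy": 0,"wz": 0,"hand": 0}
    - {"x": 0,"y": 0,"z": 0.15,"wx": 0,"wy": 0,"wz": 0,"hand": 0}

```text
time: 17.27
tool_pos: [0.4788, 0.3348, 0.1073]
tool_rot: [-0.0, -0.0, 1.0, -0.0]
contact_force: [1.1, 0.5, 0.2]
gripper_width: 0.5
grasp_force: 0.0
```

Call:
send_rows:
  rows:
    - {"x": 0,"y": 0,"z": 0.1,"wx": 0,"wy": 0,"wz": 0,"hand": 0}
    - {"x": 0,"y": 0,"z": 0.08,"wx": 0,"wy": 0,"wz": 0,"hand": 0}
    - {"x": 0,"y": 0,"z": 0.03,"wx": 0,"wy": 0,"wz": 0,"hand": 0}
    - {"x": 0,"y": 0,"z": 0,"wx": 0,"wy": 0,"wz": 0,"hand": 0}
    - {"x": 0,"y": 0,"z": 0,"wx": 0,"wy": 0,"wz": 0,"hand": 0}
    - {"x": 0,"y": 0,"z": 0,"wx": 0,"wy": 0,"wz": 0,"hand": 0}
    - {"x": 0,"y": 0,"z": 0,"wx": 0,"wy": 0,"wz": 0,"hand": 0}
    - {"x": 0,"y": 0,"z": 0,"wx": 0,"wy": 0,"wz": 0,"hand": 0}
    - {"x": 0,"y": 0,"z": 0,"wx": 0,"wy": 0,"wz": 0,"hand": 0}
    - {"x": 0,"y": 0,"z": 0,"wx": 0,"wy": 0,"wz": 0,"hand": 0}

```text
time: 18.1
tool_pos: [0.4787, 0.3345, 0.0778]
tool_rot: [0.0, 0.0, 1.0, 0.0]
contact_force: [0.4, -0.2, 0.4]
gripper_width: 0.502
grasp_force: 0.0
```

```bash
python3 -c "
from h import *
go(.4795,.3345,.0755)"
```

```text
t 18.1 pos [0.4787 0.3345 0.0778] total xyz [-0.005 -0.     0.015] rot [ 0.0005  0.001  -0.0001] w 0.502 F [ 0.4 -0.2  0.4] g 0.0
```

Call:
send_rows:
  rows:
    - {"x": -0.005,"y": 0,"z": 0.015,"wx": 0,"wy": 0,"wz": 0,"hand": 0}
    - {"x": 0,"y": 0,"z": 0,"wx": 0,"wy": 0,"wz": 0,"hand": 0}
    - {"x": 0,"y": 0,"z": 0,"wx": 0,"wy": 0,"wz": 0,"hand": -0.3}
    - {"x": 0,"y": 0,"z": 0,"wx": 0,"wy": 0,"wz": 0,"hand": -1}
    - {"x": 0,"y": 0,"z": 0,"wx": 0,"wy": 0,"wz": 0,"hand": -1}
    - {"x": 0,"y": 0,"z": 0,"wx": 0,"wy": 0,"wz": 0,"hand": -1}
    - {"x": 0,"y": 0,"z": 0,"wx": 0,"wy": 0,"wz": 0,"hand": -1}
    - {"x": 0,"y": 0,"z": 0,"wx": 0,"wy": 0,"wz": 0,"hand": -1}
    - {"x": 0,"y": 0,"z": 0,"wx": 0,"wy": 0,"wz": 0,"hand": -1}
    - {"x": 0,"y": 0,"z": 0,"wx": 0,"wy": 0,"wz": 0,"hand": -1}

```text
time: 18.93
tool_pos: [0.4793, 0.3344, 0.0751]
tool_rot: [0.0, 0.0, 1.0, -0.0]
contact_force: [0.6, 0.1, 0.3]
gripper_width: 0.171
grasp_force: 58.6
```

Call:
send_rows:
  rows:
    - {"x": 0,"y": 0,"z": -0.06,"wx": 0,"wy": 0,"wz": 0,"hand": -1}
    - {"x": 0,"y": 0,"z": -0.15,"wx": 0,"wy": 0,"wz": 0,"hand": -1}
    - {"x": 0,"y": 0,"z": -0.18,"wx": 0,"wy": 0,"wz": 0,"hand": -1}
    - {"x": 0,"y": 0,"z": -0.18,"wx": 0,"wy": 0,"wz": 0,"hand": -1}
    - {"x": 0,"y": 0,"z": -0.15,"wx": 0,"wy": 0,"wz": 0,"hand": -1}
    - {"x": 0,"y": -0.1,"z": -0.06,"wx": 0,"wy": 0,"wz": 0,"hand": -1}
    - {"x": 0,"y": -0.2,"z": 0,"wx": 0,"wy": 0,"wz": 0,"hand": -1}
    - {"x": 0,"y": -0.2,"z": 0,"wx": 0,"wy": 0,"wz": 0,"hand": -1}
    - {"x": 0,"y": -0.2,"z": 0,"wx": 0,"wy": 0,"wz": 0,"hand": -1}
    - {"x": 0,"y": -0.2,"z": 0,"wx": 0,"wy": 0,"wz": 0,"hand": -1}

```text
time: 19.77
tool_pos: [0.4789, 0.1983, 0.1924]
tool_rot: [0.0, -0.0, 1.0, 0.0]
contact_force: [0.5, 0.2, -1.2]
gripper_width: 0.173
grasp_force: 58.7
```

Call:
send_rows:
  rows:
    - {"x": 0,"y": -0.2,"z": 0,"wx": 0,"wy": 0,"wz": 0,"hand": -1}
    - {"x": 0,"y": -0.2,"z": 0,"wx": 0,"wy": 0,"wz": 0,"hand": -1}
    - {"x": 0,"y": -0.2,"z": 0,"wx": 0,"wy": 0,"wz": 0,"hand": -1}
    - {"x": 0,"y": -0.2,"z": 0,"wx": 0,"wy": 0,"wz": 0,"hand": -1}
    - {"x": 0,"y": -0.2,"z": 0,"wx": 0,"wy": 0,"wz": 0,"hand": -1}
    - {"x": 0,"y": -0.2,"z": 0,"wx": 0,"wy": 0,"wz": 0,"hand": -1}
    - {"x": 0,"y": -0.2,"z": 0,"wx": 0,"wy": 0,"wz": 0,"hand": -1}
    - {"x": 0,"y": -0.2,"z": 0,"wx": 0,"wy": 0,"wz": 0,"hand": -1}
    - {"x": 0,"y": -0.1,"z": 0,"wx": 0,"wy": 0,"wz": 0,"hand": -1}
    - {"x": 0,"y": 0,"z": 0,"wx": 0,"wy": 0,"wz": 0,"hand": -1}

```text
time: 20.6
tool_pos: [0.4791, -0.0582, 0.1924]
tool_rot: [0.0, 0.002, 1.0, -0.0]
contact_force: [-0.1, -0.3, -1.1]
gripper_width: 0.17
grasp_force: 58.8
```

```bash
python3 -c "
from h import *
go(.4855,-.0978,.142)"
```

```text
t 20.6 pos [ 0.4791 -0.0582  0.1924] total xyz [-0.044 -0.263  0.336] rot [-0.0012  0.0004 -0.0052] w 0.17 F [-0.1 -0.3 -1.1] g 58.8
```

Call:
send_rows:
  rows:
    - {"x": -0.02,"y": -0.13,"z": 0,"wx": 0,"wy": 0,"wz": 0,"hand": -1}
    - {"x": -0.024,"y": -0.133,"z": 0,"wx": 0,"wy": 0,"wz": 0,"hand": -1}
    - {"x": 0,"y": 0,"z": 0.1,"wx": 0,"wy": 0,"wz": 0,"hand": -1}
    - {"x": 0,"y": 0,"z": 0.1,"wx": 0,"wy": 0,"wz": 0,"hand": -1}
    - {"x": 0,"y": 0,"z": 0.07,"wx": 0,"wy": 0,"wz": 0,"hand": -1}
    - {"x": 0,"y": 0,"z": 0,"wx": 0,"wy": 0,"wz": 0,"hand": -1}
    - {"x": 0,"y": 0,"z": 0,"wx": 0,"wy": 0,"wz": 0,"hand": -1}
    - {"x": 0,"y": 0,"z": 0,"wx": 0,"wy": 0,"wz": 0,"hand": -1}
    - {"x": 0,"y": 0,"z": 0,"wx": 0,"wy": 0,"wz": 0,"hand": -1}
    - {"x": 0,"y": 0,"z": 0,"wx": 0,"wy": 0,"wz": 0,"hand": -1}

```text
time: 21.43
tool_pos: [0.4864, -0.0951, 0.1526]
tool_rot: [0.001, -0.0, 1.0, -0.0]
contact_force: [0.3, 0.7, -0.6]
gripper_width: 0.172
grasp_force: 58.9
```

```bash
python3 -c "
from h import *
go(.4855,-.0978,.127)"
```

```text
t 21.43 pos [ 0.4864 -0.0951  0.1526] total xyz [ 0.007 -0.018  0.171] rot [-0.0008  0.0022  0.0005] w 0.172 F [ 0.3  0.7 -0.6] g 58.9
```

Call:
send_rows:
  rows:
    - {"x": 0.006,"y": -0.016,"z": 0,"wx": 0,"wy": 0,"wz": 0,"hand": -1}
    - {"x": 0,"y": 0,"z": 0.02,"wx": 0,"wy": 0,"wz": 0,"hand": -1}
    - {"x": 0,"y": 0,"z": 0.02,"wx": 0,"wy": 0,"wz": 0,"hand": -1}
    - {"x": 0,"y": 0,"z": 0.02,"wx": 0,"wy": 0,"wz": 0,"hand": -1}
    - {"x": 0,"y": 0,"z": 0.02,"wx": 0,"wy": 0,"wz": 0,"hand": -1}
    - {"x": 0,"y": 0,"z": 0.02,"wx": 0,"wy": 0,"wz": 0,"hand": -1}
    - {"x": 0,"y": 0,"z": 0,"wx": 0,"wy": 0,"wz": 0,"hand": -1}
    - {"x": 0,"y": 0,"z": 0,"wx": 0,"wy": 0,"wz": 0,"hand": -1}
    - {"x": 0,"y": 0,"z": 0,"wx": 0,"wy": 0,"wz": 0,"hand": -1}
    - {"x": 0,"y": 0,"z": 0,"wx": 0,"wy": 0,"wz": 0,"hand": -1}

```text
time: 22.27
tool_pos: [0.4851, -0.0975, 0.1367]
tool_rot: [0.0, -0.0, 1.0, -0.0]
contact_force: [-1.2, -0.1, -0.9]
gripper_width: 0.172
grasp_force: 58.9
```

```bash
python3 -c "
from h import *
go(.4855,-.0978,.127)
cv2.imwrite('pics/d.png',cv2.resize(grab_frame('scene')[180:340,260:460],None,fx=3,fy=3,interpolation=2))"
```

```text
t 22.27 pos [ 0.4851 -0.0975  0.1367] total xyz [-0.003 -0.002  0.065] rot [-0.0002  0.0005  0.0001] w 0.172 F [-1.2 -0.1 -0.9] g 58.9
```

View pics/d.png

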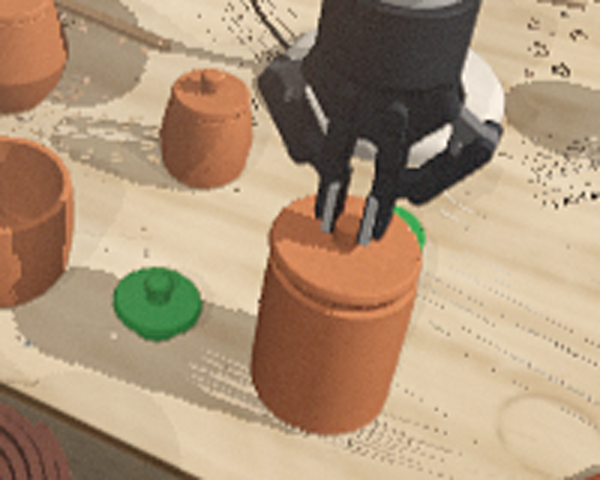

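The canister flange is inside the mouth with an even gap at crop (345,300) and no force. I'll lower, release and head back.

Call:
send_rows:
  rows:
    - {"x": 0,"y": 0,"z": 0.022,"wx": 0,"wy": 0,"wz": 0,"hand": -1}
    - {"x": 0,"y": 0,"z": 0.022,"wx": 0,"wy": 0,"wz": 0,"hand": -1}
    - {"x": 0,"y": 0,"z": 0.02,"wx": 0,"wy": 0,"wz": 0,"hand": -1}
    - {"x": 0,"y": 0,"z": 0,"wx": 0,"wy": 0,"wz": 0,"hand": -1}
    - {"x": 0,"y": 0,"z": 0,"wx": 0,"wy": 0,"wz": 0,"hand": -1}
    - {"x": 0,"y": 0,"z": 0,"wx": 0,"wy": 0,"wz": 0,"hand": -1}
    - {"x": 0,"y": 0,"z": 0,"wx": 0,"wy": 0,"wz": 0,"hand": -1}
    - {"x": 0,"y": 0,"z": 0,"wx": 0,"wy": 0,"wz": 0,"hand": -1}
    - {"x": 0,"y": 0,"z": 0,"wx": 0,"wy": 0,"wz": 0,"hand": -1}
    - {"x": 0,"y": 0,"z": 0,"wx": 0,"wy": 0,"wz": 0,"hand": -1}

```text
time: 23.15
tool_pos: [0.485, -0.0975, 0.1271]
tool_rot: [0.0, 0.0, 1.0, -0.0]
contact_force: [-0.6, 0.6, 4.0]
gripper_width: 0.165
grasp_force: 59.3
```

Call:
send_rows:
  rows:
    - {"x": 0,"y": 0,"z": 0,"wx": 0,"wy": 0,"wz": 0,"hand": -0.3}
    - {"x": 0,"y": 0,"z": 0,"wx": 0,"wy": 0,"wz": 0,"hand": -0.3}
    - {"x": 0,"y": 0,"z": 0,"wx": 0,"wy": 0,"wz": 0,"hand": -0.3}
    - {"x": 0,"y": 0,"z": 0,"wx": 0,"wy": 0,"wz": 0,"hand": -0.1}
    - {"x": 0,"y": 0,"z": -0.03,"wx": 0,"wy": 0,"wz": 0,"hand": 0}
    - {"x": 0,"y": 0,"z": -0.1,"wx": 0,"wy": 0,"wz": 0,"hand": 0}
    - {"x": 0,"y": 0,"z": -0.15,"wx": 0,"wy": 0,"wz": 0,"hand": 0}
    - {"x": 0,"y": 0,"z": -0.15,"wx": 0,"wy": 0,"wz": 0,"hand": 0}
    - {"x": 0.05,"y": 0.15,"z": -0.1,"wx": 0,"wy": 0,"wz": 0,"hand": 0}
    - {"x": 0.08,"y": 0.2,"z": 0,"wx": 0,"wy": 0,"wz": 0,"hand": 0}

```text
time: 23.98
tool_pos: [0.468, -0.0463, 0.2114]
tool_rot: [0.004, 0.002, 1.0, -0.001]
contact_force: [0.4, 0.2, 0.4]
gripper_width: 0.5
grasp_force: 0.0
```

Call:
send_rows:
  rows:
    - {"x": 0.08,"y": 0.2,"z": 0,"wx": 0,"wy": 0,"wz": 0,"hand": 0}
    - {"x": 0.08,"y": 0.2,"z": 0,"wx": 0,"wy": 0,"wz": 0,"hand": 0}
    - {"x": 0.08,"y": 0.2,"z": 0,"wx": 0,"wy": 0,"wz": 0,"hand": 0}
    - {"x": 0,"y": 0.2,"z": 0,"wx": 0,"wy": 0,"wz": 0,"hand": 0}
    - {"x": 0,"y": 0.1,"z": 0,"wx": 0,"wy": 0,"wz": 0,"hand": 0}
    - {"x": 0,"y": 0,"z": 0,"wx": 0,"wy": 0,"wz": 0,"hand": 0}
    - {"x": 0,"y": 0,"z": 0,"wx": 0,"wy": 0,"wz": 0,"hand": 0}
    - {"x": 0,"y": 0,"z": 0,"wx": 0,"wy": 0,"wz": 0,"hand": 0}
    - {"x": 0,"y": 0,"z": 0,"wx": 0,"wy": 0,"wz": 0,"hand": 0}
    - {"x": 0,"y": 0,"z": 0,"wx": 0,"wy": 0,"wz": 0,"hand": 0}

```text
time: 24.82
tool_pos: [0.4296, 0.0891, 0.2064]
tool_rot: [-0.0, 0.001, 1.0, -0.0]
contact_force: [-0.1, -0.7, 0.3]
gripper_width: 0.501
grasp_force: 0.0
```

```bash
python3 look.py s1 1
```

```text
t 24.82 pos [0.4296 0.0891 0.2064] total xyz [-0.336  1.628 -0.091] rot [-0.0002 -0.0001 -0.0022] w 0.501 F [-0.1 -0.7  0.3] g 0.0
('top',) [0.4797 0.3342] -0.921595598349381
('scene',) [0.4822 0.3392] -0.8318440292445166
('top', 'scene') [0.4798 0.3342] -0.8712905576360157
scene crop origin 157 189
top crop origin 136 211
```

View pics/s1.png

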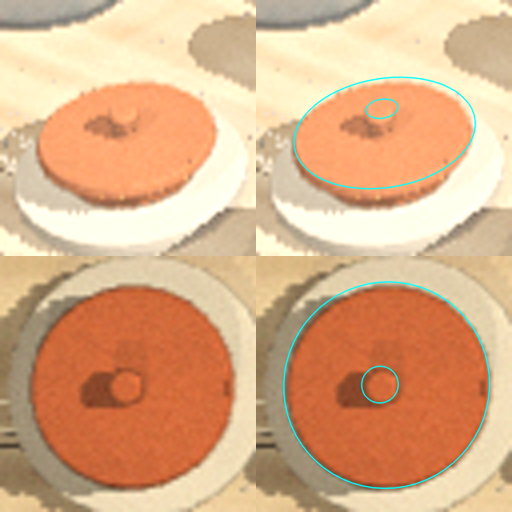

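Top crop shows the crock lid's knob at (126,385), alone and centred on the bat. I'll grasp it.

Call:
send_rows:
  rows:
    - {"x": -0.042,"y": 0.204,"z": 0,"wx": 0,"wy": 0,"wz": 0,"hand": 0}
    - {"x": -0.042,"y": 0.204,"z": 0,"wx": 0,"wy": 0,"wz": 0,"hand": 0}
    - {"x": -0.042,"y": 0.204,"z": 0,"wx": 0,"wy": 0,"wz": 0,"hand": 0}
    - {"x": -0.042,"y": 0.204,"z": 0,"wx": 0,"wy": 0,"wz": 0,"hand": 0}
    - {"x": -0.042,"y": 0.204,"z": 0,"wx": 0,"wy": 0,"wz": 0,"hand": 0}
    - {"x": -0.042,"y": 0.204,"z": 0,"wx": 0,"wy": 0,"wz": 0,"hand": 0}
    - {"x": -0.042,"y": 0.204,"z": 0,"wx": 0,"wy": 0,"wz": 0,"hand": 0}
    - {"x": -0.042,"y": 0.204,"z": 0,"wx": 0,"wy": 0,"wz": 0,"hand": 0}
    - {"x": 0,"y": 0,"z": 0.15,"wx": 0,"wy": 0,"wz": 0,"hand": 0}
    - {"x": 0,"y": 0,"z": 0.2,"wx": 0,"wy": 0,"wz": 0,"hand": 0}

```text
time: 25.75
tool_pos: [0.4825, 0.3372, 0.1569]
tool_rot: [0.003, -0.001, 1.0, 0.002]
contact_force: [-0.4, 0.4, -0.8]
gripper_width: 0.502
grasp_force: 0.0
```

Call:
send_rows:
  rows:
    - {"x": 0,"y": 0,"z": 0.2,"wx": 0,"wy": 0,"wz": 0,"hand": 0}
    - {"x": 0,"y": 0,"z": 0.2,"wx": 0,"wy": 0,"wz": 0,"hand": 0}
    - {"x": 0,"y": 0,"z": 0.15,"wx": 0,"wy": 0,"wz": 0,"hand": 0}
    - {"x": 0,"y": 0,"z": 0.1,"wx": 0,"wy": 0,"wz": 0,"hand": 0}
    - {"x": 0,"y": 0,"z": 0,"wx": 0,"wy": 0,"wz": 0,"hand": 0}
    - {"x": 0,"y": 0,"z": 0,"wx": 0,"wy": 0,"wz": 0,"hand": 0}
    - {"x": 0,"y": 0,"z": 0,"wx": 0,"wy": 0,"wz": 0,"hand": 0}
    - {"x": 0,"y": 0,"z": 0,"wx": 0,"wy": 0,"wz": 0,"hand": 0}
    - {"x": 0,"y": 0,"z": 0,"wx": 0,"wy": 0,"wz": 0,"hand": 0}
    - {"x": 0,"y": 0,"z": 0,"wx": 0,"wy": 0,"wz": 0,"hand": 0}

```text
time: 26.58
tool_pos: [0.4807, 0.3352, 0.0579]
tool_rot: [0.001, 0.0, 1.0, 0.001]
contact_force: [0.1, -0.2, 0.0]
gripper_width: 0.504
grasp_force: 0.0
```

```bash
python3 -c "
from h import *
go(.4797,.3342,.0495)"
```

```text
t 26.58 pos [0.4807 0.3352 0.0579] total xyz [ 0.007 -0.007  0.056] rot [ 0.0015  0.0028 -0.0001] w 0.504 F [ 0.1 -0.2  0. ] g 0.0
```

Call:
send_rows:
  rows:
    - {"x": 0.006,"y": -0.006,"z": 0.03,"wx": 0,"wy": 0,"wz": 0,"hand": 0}
    - {"x": 0,"y": 0,"z": 0.024,"wx": 0,"wy": 0,"wz": 0,"hand": 0}
    - {"x": 0,"y": 0,"z": 0,"wx": 0,"wy": 0,"wz": 0,"hand": 0}
    - {"x": 0,"y": 0,"z": 0,"wx": 0,"wy": 0,"wz": 0,"hand": -0.3}
    - {"x": 0,"y": 0,"z": 0,"wx": 0,"wy": 0,"wz": 0,"hand": -1}
    - {"x": 0,"y": 0,"z": 0,"wx": 0,"wy": 0,"wz": 0,"hand": -1}
    - {"x": 0,"y": 0,"z": 0,"wx": 0,"wy": 0,"wz": 0,"hand": -1}
    - {"x": 0,"y": 0,"z": 0,"wx": 0,"wy": 0,"wz": 0,"hand": -1}
    - {"x": 0,"y": 0,"z": 0,"wx": 0,"wy": 0,"wz": 0,"hand": -1}
    - {"x": 0,"y": 0,"z": 0,"wx": 0,"wy": 0,"wz": 0,"hand": -1}

```text
time: 27.42
tool_pos: [0.479, 0.334, 0.0484]
tool_rot: [0.0, 0.0, 1.0, 0.0]
contact_force: [-0.5, 0.5, 0.7]
gripper_width: 0.172
grasp_force: 58.6
```

Call:
send_rows:
  rows:
    - {"x": 0,"y": 0,"z": -0.06,"wx": 0,"wy": 0,"wz": 0,"hand": -1}
    - {"x": 0,"y": 0,"z": -0.15,"wx": 0,"wy": 0,"wz": 0,"hand": -1}
    - {"x": 0,"y": 0,"z": -0.18,"wx": 0,"wy": 0,"wz": 0,"hand": -1}
    - {"x": 0,"y": 0,"z": -0.18,"wx": 0,"wy": 0,"wz": 0,"hand": -1}
    - {"x": 0,"y": -0.05,"z": -0.15,"wx": 0,"wy": 0,"wz": 0,"hand": -1}
    - {"x": 0,"y": -0.1,"z": -0.08,"wx": 0,"wy": 0,"wz": 0,"hand": -1}
    - {"x": 0.01,"y": -0.2,"z": 0,"wx": 0,"wy": 0,"wz": 0,"hand": -1}
    - {"x": 0.01,"y": -0.2,"z": 0,"wx": 0,"wy": 0,"wz": 0,"hand": -1}
    - {"x": 0.01,"y": -0.2,"z": 0,"wx": 0,"wy": 0,"wz": 0,"hand": -1}
    - {"x": 0.01,"y": -0.2,"z": 0,"wx": 0,"wy": 0,"wz": 0,"hand": -1}

```text
time: 28.25
tool_pos: [0.4725, 0.1902, 0.1688]
tool_rot: [0.0, -0.0, 1.0, -0.0]
contact_force: [0.2, -0.1, -1.5]
gripper_width: 0.169
grasp_force: 58.7
```

Call:
send_rows:
  rows:
    - {"x": 0.006,"y": -0.2,"z": 0,"wx": 0,"wy": 0,"wz": 0,"hand": -1}
    - {"x": 0,"y": -0.15,"z": 0,"wx": 0,"wy": 0,"wz": 0,"hand": -1}
    - {"x": 0,"y": 0,"z": 0.1,"wx": 0,"wy": 0,"wz": 0,"hand": -1}
    - {"x": 0,"y": 0,"z": 0.1,"wx": 0,"wy": 0,"wz": 0,"hand": -1}
    - {"x": 0,"y": 0,"z": 0,"wx": 0,"wy": 0,"wz": 0,"hand": -1}
    - {"x": 0,"y": 0,"z": 0,"wx": 0,"wy": 0,"wz": 0,"hand": -1}
    - {"x": 0,"y": 0,"z": 0,"wx": 0,"wy": 0,"wz": 0,"hand": -1}
    - {"x": 0,"y": 0,"z": 0,"wx": 0,"wy": 0,"wz": 0,"hand": -1}
    - {"x": 0,"y": 0,"z": 0,"wx": 0,"wy": 0,"wz": 0,"hand": -1}
    - {"x": 0,"y": 0,"z": 0,"wx": 0,"wy": 0,"wz": 0,"hand": -1}

```text
time: 29.08
tool_pos: [0.4725, 0.1392, 0.1392]
tool_rot: [0.001, -0.0, 1.0, 0.0]
contact_force: [0.0, 0.9, -2.1]
gripper_width: 0.172
grasp_force: 58.8
```

```bash
python3 -c "
from h import *
go(.4728,.1357,.0955)"
```

```text
t 29.08 pos [0.4725 0.1392 0.1392] total xyz [-0.002 -0.024  0.291] rot [0.0001 0.0017 0.0006] w 0.172 F [ 0.   0.9 -2.1] g 58.8
```

Call:
send_rows:
  rows:
    - {"x": 0,"y": -0.022,"z": 0.05,"wx": 0,"wy": 0,"wz": 0,"hand": -1}
    - {"x": 0,"y": 0,"z": 0.05,"wx": 0,"wy": 0,"wz": 0,"hand": -1}
    - {"x": 0,"y": 0,"z": 0.04,"wx": 0,"wy": 0,"wz": 0,"hand": -1}
    - {"x": 0,"y": 0,"z": 0.02,"wx": 0,"wy": 0,"wz": 0,"hand": -1}
    - {"x": 0,"y": 0,"z": 0.02,"wx": 0,"wy": 0,"wz": 0,"hand": -1}
    - {"x": 0,"y": 0,"z": 0.02,"wx": 0,"wy": 0,"wz": 0,"hand": -1}
    - {"x": 0,"y": 0,"z": 0.02,"wx": 0,"wy": 0,"wz": 0,"hand": -1}
    - {"x": 0,"y": 0,"z": 0,"wx": 0,"wy": 0,"wz": 0,"hand": -1}
    - {"x": 0,"y": 0,"z": 0,"wx": 0,"wy": 0,"wz": 0,"hand": -1}
    - {"x": 0,"y": 0,"z": 0,"wx": 0,"wy": 0,"wz": 0,"hand": -1}

```text
time: 29.92
tool_pos: [0.4722, 0.1357, 0.1056]
tool_rot: [0.0, 0.0, 1.0, 0.0]
contact_force: [-0.5, -0.4, -0.4]
gripper_width: 0.169
grasp_force: 58.8
```

```bash
python3 -c "
from h import *
go(.4722,.1357,.0944)
cv2.imwrite('pics/e.png',cv2.resize(grab_frame('scene')[170:310,180:380],None,fx=3,fy=3,interpolation=2))"
```

```text
t 29.92 pos [0.4722 0.1357 0.1056] total xyz [0.    0.    0.074] rot [ 0.      0.0006 -0.    ] w 0.169 F [-0.5 -0.4 -0.4] g 58.8
```

View pics/e.png

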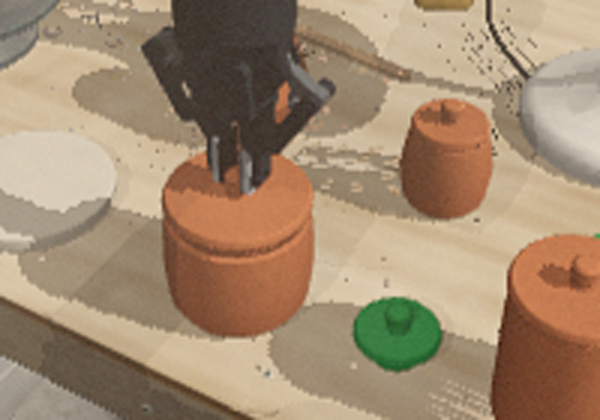

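The crock flange is in the mouth at crop (240,245), level and without force. I'll seat it, release it and back off clear.

Call:
send_rows:
  rows:
    - {"x": 0,"y": 0,"z": 0.024,"wx": 0,"wy": 0,"wz": 0,"hand": -1}
    - {"x": 0,"y": 0,"z": 0.024,"wx": 0,"wy": 0,"wz": 0,"hand": -1}
    - {"x": 0,"y": 0,"z": 0.024,"wx": 0,"wy": 0,"wz": 0,"hand": -1}
    - {"x": 0,"y": 0,"z": 0,"wx": 0,"wy": 0,"wz": 0,"hand": -1}
    - {"x": 0,"y": 0,"z": 0,"wx": 0,"wy": 0,"wz": 0,"hand": -1}
    - {"x": 0,"y": 0,"z": 0,"wx": 0,"wy": 0,"wz": 0,"hand": -1}
    - {"x": 0,"y": 0,"z": 0,"wx": 0,"wy": 0,"wz": 0,"hand": -1}
    - {"x": 0,"y": 0,"z": 0,"wx": 0,"wy": 0,"wz": 0,"hand": -1}
    - {"x": 0,"y": 0,"z": 0,"wx": 0,"wy": 0,"wz": 0,"hand": -1}
    - {"x": 0,"y": 0,"z": 0,"wx": 0,"wy": 0,"wz": 0,"hand": -1}

```text
time: 30.8
tool_pos: [0.472, 0.1356, 0.0945]
tool_rot: [0.0, 0.0, 1.0, 0.0]
contact_force: [0.4, -0.0, -0.7]
gripper_width: 0.168
grasp_force: 59.0
```

Call:
send_rows:
  rows:
    - {"x": 0,"y": 0,"z": 0,"wx": 0,"wy": 0,"wz": 0,"hand": -0.3}
    - {"x": 0,"y": 0,"z": 0,"wx": 0,"wy": 0,"wz": 0,"hand": -0.3}
    - {"x": 0,"y": 0,"z": 0,"wx": 0,"wy": 0,"wz": 0,"hand": -0.3}
    - {"x": 0,"y": 0,"z": 0,"wx": 0,"wy": 0,"wz": 0,"hand": -0.1}
    - {"x": 0,"y": 0,"z": -0.03,"wx": 0,"wy": 0,"wz": 0,"hand": 0}
    - {"x": 0,"y": 0,"z": -0.1,"wx": 0,"wy": 0,"wz": 0,"hand": 0}
    - {"x": 0,"y": 0,"z": -0.15,"wx": 0,"wy": 0,"wz": 0,"hand": 0}
    - {"x": 0,"y": 0,"z": -0.2,"wx": 0,"wy": 0,"wz": 0,"hand": 0}
    - {"x": 0,"y": 0.1,"z": -0.2,"wx": 0,"wy": 0,"wz": 0,"hand": 0}
    - {"x": 0,"y": 0.2,"z": -0.1,"wx": 0,"wy": 0,"wz": 0,"hand": 0}

```text
time: 31.63
tool_pos: [0.4739, 0.1797, 0.2164]
tool_rot: [0.003, 0.002, 1.0, 0.0]
contact_force: [0.3, 0.6, 0.8]
gripper_width: 0.499
grasp_force: 0.0
```

Call:
send_rows:
  rows:
    - {"x": 0,"y": 0.2,"z": 0,"wx": 0,"wy": 0,"wz": 0,"hand": 0}
    - {"x": 0,"y": 0.2,"z": 0,"wx": 0,"wy": 0,"wz": 0,"hand": 0}
    - {"x": 0,"y": 0.2,"z": 0,"wx": 0,"wy": 0,"wz": 0,"hand": 0}
    - {"x": 0,"y": 0.2,"z": 0,"wx": 0,"wy": 0,"wz": 0,"hand": 0}
    - {"x": 0,"y": 0.2,"z": 0,"wx": 0,"wy": 0,"wz": 0,"hand": 0}
    - {"x": 0.1,"y": 0.2,"z": 0,"wx": 0,"wy": 0,"wz": 0,"hand": 0}
    - {"x": 0.1,"y": 0.2,"z": 0,"wx": 0,"wy": 0,"wz": 0,"hand": 0}
    - {"x": 0.1,"y": 0.1,"z": 0,"wx": 0,"wy": 0,"wz": 0,"hand": 0}
    - {"x": 0,"y": 0,"z": 0,"wx": 0,"wy": 0,"wz": 0,"hand": 0}
    - {"x": 0,"y": 0,"z": 0,"wx": 0,"wy": 0,"wz": 0,"hand": 0}

```text
time: 32.47
tool_pos: [0.4265, 0.4063, 0.2117]
tool_rot: [0.0, -0.001, 1.0, -0.0]
contact_force: [-0.2, 0.5, -0.4]
gripper_width: 0.5
grasp_force: 0.0
```

Run:
```python
from h import *
go(.48,.33,.22)
a=grab_frame("scene")[150:340,180:440]; b=grab_frame("top")[120:290,180:440]
cv2.imwrite("pics/f.png",cv2.resize(np.vstack([a,b]),None,fx=1.65,fy=1.65,interpolation=2))
```

```text
t 32.47 pos [0.4265 0.4063 0.2117] total xyz [-0.356 -0.509 -0.055] rot [-0.0004  0.0004  0.0028] w 0.5 F [-0.2  0.5 -0.4] g 0.0
```

View pics/f.png

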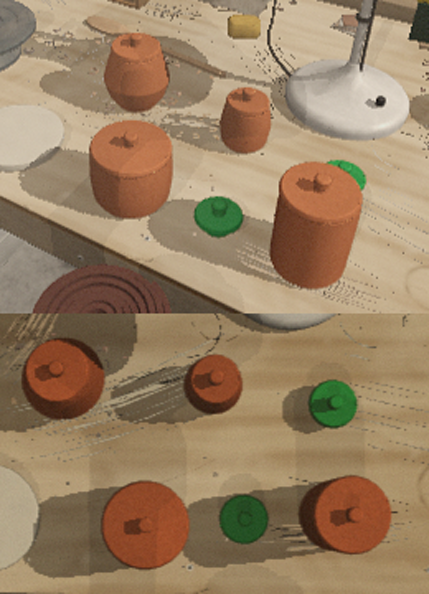

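All four lids sit level on their own jars: belly (137,70), salt (245,118), crock (130,165) and canister (317,222). The jars have not moved and the arm is clear, so I'm handing in.

```bash
python3 -c "
from plant import job_done
print(job_done())"
```

```text
the job is handed in; nothing more can be done
None
```

All four lids are on their own jars, knob up and level in the last pictures, and the job was handed in at about 32 s of the 102 s allowed; the hand-in returned no verdict.

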